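# Pull-test the hanger glue, then stand the tiles on edge to cure

### The job

Pull-test the hanger glue before the batch is set out: draw the pull tester's wooden handle out until its pointer is on the thick line of the scale, hold it there for three seconds without ever reaching the last line, and let it back to rest. Then stand every loose tile from the wooden ware board upright on one of its thin edges on the ribbed slab, none leaning on or touching another, and let go of them. Leave the potted cactus, the glue bottle and the brush where they are.

Things in the scene. Friction and masses are not known exactly. Their poses are not given: they have to be found in the camera images.
- tile1: handmade terracotta tile 60 x 60 x 14 mm, 110 g, with a small flat steel hanger plate glued in the middle of its upper face (1 mm high, does not get in the way); starts flat on the ware board, may be absent. Origin: centre of its underside face (30 mm from each side); x and y along its sides, z square to its broad face, towards the hanger plate
- tile2: handmade terracotta tile 60 x 60 x 14 mm, 110 g, with a small flat steel hanger plate glued in the middle of its upper face (1 mm high, does not get in the way); starts flat on the ware board, may be absent. Origin: centre of its underside face (30 mm from each side); x and y along its sides, z square to its broad face, towards the hanger plate
- tile3: handmade terracotta tile 60 x 60 x 14 mm, 110 g, with a small flat steel hanger plate glued in the middle of its upper face (1 mm high, does not get in the way); starts flat on the ware board, may be absent. Origin: centre of its underside face (30 mm from each side); x and y along its sides, z square to its broad face, towards the hanger plate
- tile4: handmade terracotta tile 60 x 60 x 14 mm, 110 g, with a small flat steel hanger plate glued in the middle of its upper face (1 mm high, does not get in the way); starts flat on the ware board, may be absent. Origin: centre of its underside face (30 mm from each side); x and y along its sides, z square to its broad face, towards the hanger plate
- ware_board: flat wooden board 270 x 270 x 6 mm with two dark cross battens, lying on the bench, fixed; the tiles start on it, to the left or right of the robot's centre line. Origin: centre of its underside
- slab: flat grey stone curing slab 270 x 270 x 6 mm with fine dark ribs drawn across it (its top is flat), lying on the bench, fixed, empty at first; the tiles are to stand on it. Origin: centre of its underside; x and y along its sides
- tester: pull tester: grey plate 300 x 80 x 12 mm screwed to the bench, a clamped upright test tile at its +x end, a brass spring barrel pulled from it towards -x. Origin: centre of the plate's underside; -x is the way the handle is drawn. Scale beside the barrel at y = -30 mm: long thin line at rest, a line each 10 mm, thick line at 50 mm, last long line at 80 mm
- tester_slide (a joint): how far the barrel is drawn out, m: 0 at rest, 0.050 with the pointer on the thick line, 0.080 on the last line, stop at 0.090; a spring pulls it back (2 N at rest, 10 N at the thick line)
- tester_handle (a point): middle of the handle, 7 mm below its top: an upright wooden paddle 12 mm thick (along the tester's x), 32 mm wide (y), rising from 22 to 97 mm above the bench, at the -x end of the barrel. Behind it (+x) the barrel lies no higher than 48 mm above the bench
- tester_pointer (a point): tip of the small steel pointer that the barrel carries over the scale
- tester_line (a point): middle of the thick line on the scale
- cactus: round green cactus in a terracotta pot 108 mm wide and 90 mm high, 143 mm high in all, loose; a bystander. Origin: centre of the pot's underside
- glue: white glue bottle 52 mm wide, 130 mm high, loose; a bystander. Origin: centre of its underside
- brush: hand brush lying flat beyond the boards, loose; a bystander
There are look-alikes about, which are no part of the job. Leave any red or yellow look-alike of the tile1 alone.

How it is judged (in metres and radians):
On the way, in this order (a step that is already met when the one before it is completed fails the run):
1. the pull tester's pointer is held on the thick line for two seconds and more (value of joint tester_slide between 0.044 and 0.056 m), for 2 s.
2. the pull tester is back at rest (value of joint tester_slide below 0.005 m), for 0.2 s.
3. every tile stands upright on a thin edge on the slab (angle between tile1's own z axis and vertical between 1.45 and 1.69 rad and x of tile1 in the frame of slab between -0.12 and 0.12 m and y of tile1 in the frame of slab between -0.12 and 0.12 m and z of tile1 in the frame of slab between 0.024 and 0.048 m and angle between tile2's own z axis and vertical between 1.45 and 1.69 rad and x of tile2 in the frame of slab between -0.12 and 0.12 m and y of tile2 in the frame of slab between -0.12 and 0.12 m and z of tile2 in the frame of slab between 0.024 and 0.048 m and angle between tile3's own z axis and vertical between 1.45 and 1.69 rad and x of tile3 in the frame of slab between -0.12 and 0.12 m and y of tile3 in the frame of slab between -0.12 and 0.12 m and z of tile3 in the frame of slab between 0.024 and 0.048 m and angle between tile4's own z axis and vertical between 1.45 and 1.69 rad and x of tile4 in the frame of slab between -0.12 and 0.12 m and y of tile4 in the frame of slab between -0.12 and 0.12 m and z of tile4 in the frame of slab between 0.024 and 0.048 m), for 0.3 s.
At the end, for the whole second after the job is handed in: every present tile stands on a thin edge on the slab (broad face within 7 degrees of vertical, its middle at least 15 mm in from the slab's edges), at rest, not touching another tile; the pull tester is at rest (all of step 3 and linear speed of each of tile1, tile2, tile3, tile4 below 0.02 m/s and contact force between tile1 and tile2 below 0.05 N and contact force between each of tile1, tile2 and tile3 below 0.05 N and contact force between each of tile1, tile2, tile3 and tile4 below 0.05 N and value of joint tester_slide below 0.005 m).
It fails at once if the pull tester is drawn to the last line (value of joint tester_slide above 0.078 m).
It fails at once if the cactus is pushed away (over 40 mm) (distance of cactus from where it was at the start of the episode above 0.04 m).
It fails at once if the glue is pushed away (over 40 mm) (distance of glue from where it was at the start of the episode above 0.04 m).
It fails at once if the brush is pushed away (over 40 mm) (distance of brush from where it was at the start of the episode above 0.04 m).
It fails at once if the cactus or the glue bottle is tipped over (angle between any of cactus, glue's own z axis and vertical above 0.5 rad).
Of tile1, tile2, tile3, tile4 only 3 to 4 are there at a start; the rules pass over those that are not, and their reading is None.
At some moment in a run one of tile1, tile2, tile3, tile4 may be knocked a few centimetres aside while the robot is not near it.
Once in a run the grip may slacken for a moment while it holds something.
It also fails if it takes over 210 s, if anything falls off the work surface, if the arm or the gripper's body presses on something with over 40 N, if the wrist force passes 120 N, or if a joint passes its speed limit or range.

### The arm

A 6-joint arm with a two-finger parallel gripper is mounted at the origin on the work surface. World frame = base frame: x ahead of the robot, y to its left, z up, the work surface at z = 0. Lengths are in mm, angles in rad, forces in N, time in s.
With the tool pointing down it reaches from about 250 to 800 mm from the base axis. Payload 8.5 kg.
Tool frame: the origin (TCP) lies midway between the tips of the shut fingers; the grasp point (between the pads) lies 19 mm behind it; z points along the fingers, y is the line along which they close (so a half turn about z gives the same grasp; the last joint's range is limited). The gripper opens to 85 mm and grips with 20 to 120 N. Pads are 22 mm wide; open, the fingers measure 114 mm over their backs; the gripper's body (76 mm by 85 mm) begins 54 mm behind the grasp point. The pads swing forward as they close: fully open they stand 13 mm farther back than shut.
Start: joints at [0, 0.238, -0.013, 1.319, 0, 1.571], TCP at [524.956, -0, 231.276] pointing down, gripper open.
Joint ranges: [-2.66, 2.66], [-1.03, 1.9], [-1.14, 1.46], [-1.82, 2.27], [-1.45, 1.34], [-3.14, 3.14]. Speed limits (rad/s): [2.22, 2.22, 2.79, 3.14, 3.14, 3.14].

### API

Orientations are given as a rotation vector (axis times angle).
In Python, from rig import telemetry, cams, workorder gives the robot as it stands. The module is installed in compiled form; this text tells all that it offers.
- The arm moves only by the tool send_rows, never from a script. Its argument "commands" is one flat list of numbers, 7 for each row, row after row: the opening, from 0 (shut) to 1 (fully open), then the shift along the tool's x, y, z in units of 0.04 m (1.0 is 0.04 m), then the turn, a rotation vector about the tool's x, y, z in units of 180 degrees (1.0 is 180 degrees). In form: [hand, tx, ty, tz, wx, wy, wz, hand, tx, ty, tz, wx, wy, wz, ...]. A call has 1 to 20 rows; each row shifts and turns the commanded pose from where the row before left it, along the tool's axes as they then stand; what a row does not reach is not made up. A row lasts 1/10 s, in which the tool goes at most 50 mm and 8.59 degrees, less where a joint would pass 70% of its speed; a pose out of reach is approached as far as the arm can. A call with a number of a shift or a turn outside -1 to 1 is refused whole. A call with a gripper value outside its range is refused whole. The fingers move at their own pace and stop on an object; the grip force is fixed at half the most. Time passes only in rows, so rows that do not move let the fingers close. It gives the time, the measured TCP pose, the force, the opening and the grip force at its end, in the units of the state.
- telemetry.get_obs(): the state, without advancing time (a new reading comes with each control period).
- cams.get_image(name): name is "scene" or "side" or "wrist"; returns the picture (400x640x3 uint8, red, green, blue); there is no depth.
- cams.get_calibration(name): a dict with "fov_y" (degrees; the focal length in pixels is half the picture's height over the tangent of half this angle, whatever the lens; pixels are square), "cx", "cy" (the principal point, pixels), "rvec" (rotation vector, rad) and "tvec" (3), from world to camera coordinates, as OpenCV has them. Camera axes: x right, y down, z forward; pixel columns grow to the right and rows downward; lengths in mm; the calibration is good to about 2 mm. A picture is of the moment at which its call begins: read the wrist's pose just before it. get_calibration takes no time and is no camera call; for the wrist camera it gives the pose at the moment of the call.
- workorder.sign_off(): hands the job in; it is judged then, once.
The state is a dict: "clock": time; "joint_pos": joint angles; "qd": joint speeds; "joint_efforts": joint torques, N m; "tool_pos": TCP position; "orientation": TCP orientation; "contact_force": force on the tool from outside, world axes, zero at the start; "ft_torque": the same for the moment, N m; "finger_gap": opening from 0.0 (shut) to 1.0 (fully open); "grip_force": force on a finger pad.
Only numpy, scipy, OpenCV 4.12 (cv2) and the standard library are available. Lean on these libraries where they do the work, as an engineer would, in place of code of your own. Each camera call takes 0.05 s, during which the arm holds its last target. There are 200 camera calls.

## Working session

There is one attempt and no reset: what is moved stays moved. The work goes in short steps, Python scripts to look and compute and a tool call to move; the robot and the scene stay as the last step left them, time stands still between calls to the robot, and variables do not carry over. Pictures are saved under pics/ and viewed, at most 14 in all, crops included, and the job is handed in when it is done.

Besides the shell and the picture viewer there is one more tool, called after "Request:" as name(argument=value, ...) on one line, values as JSON. send_rows: Moves the arm, as the interface text tells. Its arguments: {"type":"object","properties":{"commands":{"type":"array"}},"required":["commands"]}

```bash
mkdir -p pics; cat > h.py <<'E'
import numpy as np, cv2
from rig import telemetry, cams, workorder
R=lambda r: cv2.Rodrigues(np.array(r,float))[0]
def snap(n,f=None):
    im=cams.get_image(n); 
    if f: cv2.imwrite('pics/'+f,im[:,:,::-1])
    return im
def ray(c,px):
    f=200/np.tan(np.radians(c['fov_y'])/2); Rm=R(c['rvec']); t=np.array(c['tvec'],float).ravel()
    d=Rm.T@np.array([(px[0]-c['cx'])/f,(px[1]-c['cy'])/f,1]); return -Rm.T@t,d
def onz(c,px,z):
    o,d=ray(c,px); return o+d*(z-o[2])/d[2]
def proj(c,p):
    f=200/np.tan(np.radians(c['fov_y'])/2); q=R(c['rvec'])@np.array(p,float)+np.array(c['tvec'],float).ravel()
    return np.array([c['cx']+f*q[0]/q[2],c['cy']+f*q[1]/q[2]])
E
python3 - <<'E'
from h import *
print(telemetry.get_obs())
for n in("scene","side","wrist"):
    print(n,cams.get_calibration(n)); snap(n,n+'0.png')
a=[cv2.imread('pics/%s0.png'%n) for n in("scene","side")]
E
```

```text
{'clock': 0.0, 'joint_pos': array([-3.82540692e-06,  2.38772645e-01, -1.42300430e-02,  1.31921930e+00,
        1.83449674e-05,  1.57082042e+00]), 'qd': array([-0.00060189, -0.00077051, -0.00059011, -0.00072837, -0.00084253,
        0.00070213]), 'joint_efforts': array([ 1.29771975e-03, -5.38790166e+01,  3.46437156e+01,  1.83730113e-02,
        1.69192181e-04,  6.54446694e-05]), 'tool_pos': array([5.24587767e+02, 3.62147434e-03, 2.30691330e+02]), 'orientation': array([-2.22075022e+00, -2.22068818e+00,  1.56264603e-03]), 'contact_force': array([ 0.11401958,  0.90847706, -0.20306904]), 'ft_torque': array([-0.03646981, -0.01258854, -0.05177517]), 'grip_force': 0.0, 'finger_gap': 1.0011173589708688}
scene {'fov_y': 51.464343745590355, 'cx': 319.7001400180118, 'cy': 197.93737819845373, 'rvec': array([ 1.82982899,  2.02488527, -0.55174025]), 'tvec': array([  58.88658768, -431.85408841, 1581.38951496])}
side {'fov_y': 45.27715462951731, 'cx': 316.89121772307993, 'cy': 204.06978038300196, 'rvec': array([ 2.09299409, -0.04503139,  0.05341238]), 'tvec': array([-579.04316979,   84.40491393, 1416.40757283])}
wrist {'fov_y': 58.89201322440144, 'cx': 315.0037995212413, 'cy': 201.80860026819866, 'rvec': array([-2.83841575e+00, -3.12352131e-04,  1.30915373e-03]), 'tvec': array([-524.6416377 ,  -38.63051048,  379.50165608])}
```

View pics/scene0.png

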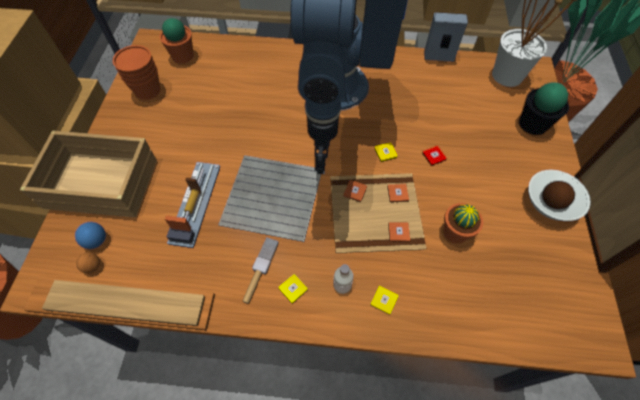

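View pics/side0.png

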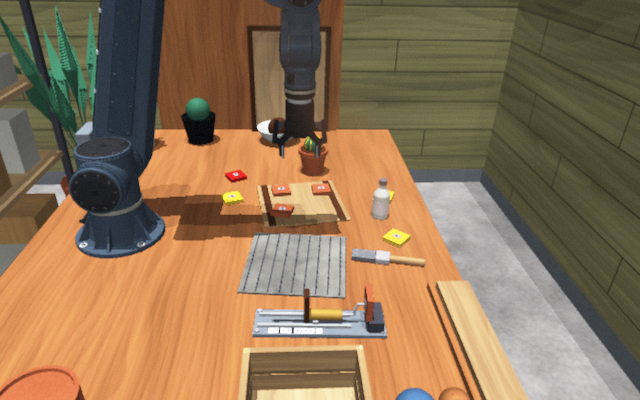

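Scene: terracotta tiles on the ware board at (357,190), (398,191), (399,231). The look-alikes off the board are yellow at (386,152), (293,288), (385,300) and red at (434,155). The terracotta ones on the board fit the description. The cactus is at (463,220), the glue at (343,280), the brush at (262,270) and the tester at (193,205), with its handle near (193,185). I'll confirm this in one enlarged crop.

```bash
python3 - <<'E'
from h import *
im=cv2.imread('pics/scene0.png')
a=cv2.resize(im[140:260,160:430],None,fx=2.9,fy=2.9,interpolation=cv2.INTER_CUBIC)
s=cv2.imread('pics/side0.png')[280:345,240:400]
b=cv2.resize(s,(580,236),interpolation=cv2.INTER_CUBIC)
o=np.zeros((a.shape[0]+236,a.shape[1],3),np.uint8); o[:a.shape[0]]=a; o[a.shape[0]:,:580]=b
cv2.imwrite('pics/crop1.png',o); print(o.shape)
c=cams.get_calibration('scene')
hsv=cv2.cvtColor(im,cv2.COLOR_BGR2HSV)
m=((hsv[:,:,0]<9)|(hsv[:,:,0]>175))&(hsv[:,:,1]>150)&(hsv[:,:,2]>110)
m=m.astype(np.uint8); n,l,st,ce=cv2.connectedComponentsWithStats(m)
for i in range(1,n):
    if st[i,4]>40: print(st[i],ce[i].round(1),onz(c,ce[i],20).round())
for nm,p,z in [('slab tl',(245,156),6),('slab tr',(319,165),6),('slab br',(303,239),6),('slab bl',(221,230),6),('bd tl',(333,180),6),('bd tr',(414,175),6),('bd br',(425,247),6),('bd bl',(334,250),6),('handle',(193,183),97),('glue',(343,290),0),('cactus',(462,205),90)]:
    print(nm,onz(c,p,z).round())
E
```

```text
(584, 783, 3)
[423 146  24  19 245] [434.4 155. ] [312. 358.  20.]
slab tl [ 371. -276.    6.]
slab tr [382. -23.   6.]
slab br [656. -43.   6.]
slab bl [ 652. -295.    6.]
bd tl [437.  28.   6.]
bd tr [390. 292.   6.]
bd br [645. 321.   6.]
bd bl [682.  52.   6.]
handle [ 549. -384.   97.]
glue [799.  88.   0.]
cactus [540. 412.  90.]
```

View pics/crop1.png

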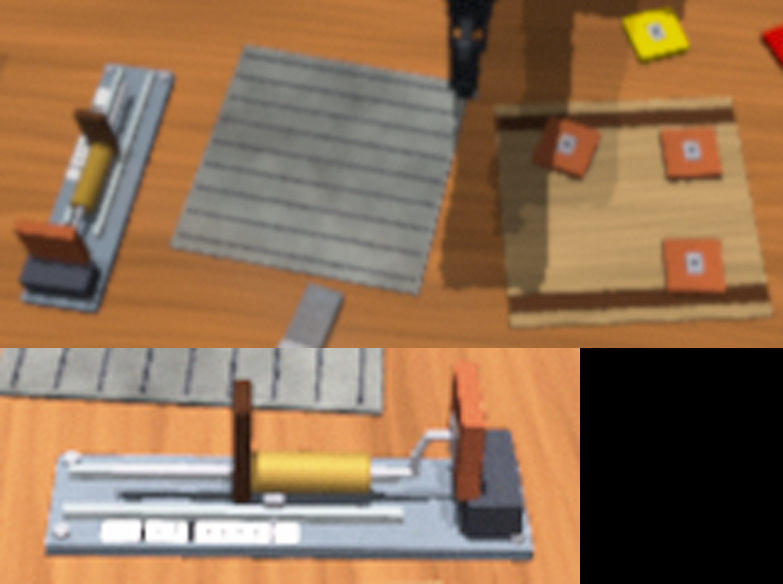

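View pics/wrist0.png

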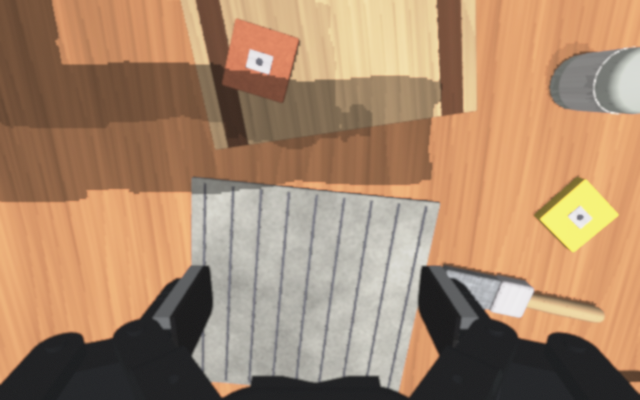

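The crop confirms three orange-terracotta tiles on the board, so the fourth is absent, and the tester handle is nearest the robot. The wrist view shows the slab and one board tile at (262,62). Next I'll work out the tester and slab geometry from the two views.

```bash
cat >> h.py <<'E'
def tri(p1,p2):
    (o1,d1),(o2,d2)=p1,p2
    A=np.stack([d1,-d2],1); s=np.linalg.lstsq(A,o2-o1,rcond=None)[0]
    a=o1+s[0]*d1; b=o2+s[1]*d2; return (a+b)/2,np.linalg.norm(a-b)
E
python3 - <<'E'
from h import *
c=cams.get_calibration('scene'); s=cams.get_calibration('side'); w=cams.get_calibration('wrist')
sc=lambda x,y:(160+x/2.9,140+y/2.9)
sd=lambda x,y:(240+x/3.625,280+(y-348)/3.63)
print('plate scene',[onz(c,sc(*p),12).round() for p in[(108,65),(173,71),(97,310),(22,297)]])
print('plate side',[onz(s,sd(*p),12).round() for p in[(55,455),(48,546),(532,549)]])
print('handle top',tri(ray(c,sc(96,124)),ray(s,sd(242,382))))
print('pointer',onz(s,sd(273,499),14).round(), )
print('slab side',[onz(s,p,6).round() for p in[(253,234),(346,235),(345,295),(241,292)]])
print('slab scene',[onz(c,sc(*p),6).round() for p in[(245,46),(465,82),(418,292),(173,246)]])
print('slab wrist',[onz(w,p,6).round() for p in[(192,178),(440,203)]])
print('tiles',[onz(c,sc(*p),20).round() for p in[(566,144),(692,150),(695,263)]], 'wrist',onz(w,(262,60),20).round())
print('board scene',[onz(c,sc(*p),6).round() for p in[(495,105),(733,98),(771,303),(511,326)]])
print('brush',onz(c,(268,245),10).round(),onz(c,(250,298),10).round())
E
```

```text
plate scene [array([ 417., -427.,   12.]), array([ 418., -351.,   12.]), array([ 717., -362.,   12.]), array([ 711., -442.,   12.])]
plate side [array([ 415., -356.,   12.]), array([ 416., -436.,   12.]), array([ 710., -449.,   12.])]
handle top (array([ 539.07486346, -385.58246105,   90.99565934]), np.float64(10.194527905036034))
pointer [ 554. -403.   14.]
slab side [array([390., -26.,   6.]), array([664., -38.,   6.]), array([ 633., -305.,    6.]), array([ 376., -285.,    6.])]
slab scene [array([ 370., -277.,    6.]), array([395., -17.,   6.]), array([661., -39.,   6.]), array([ 635., -303.,    6.])]
slab wrist [array([394., -12.,   6.]), array([661., -40.,   6.])]
tiles [array([475., 102.,  20.]), array([469., 239.,  20.]), array([606., 243.,  20.])] wrist [476. 104.  20.]
board scene [array([423.,  20.,   6.]), array([386., 288.,   6.]), array([637., 323.,   6.]), array([689.,  59.,   6.])]
brush [ 688. -144.   10.] [ 851. -167.   10.]
```

Request:
send_rows(commands=[1,-0.75,0.03,0,0,0,0,1,-0.75,0.03,0,0,0,0,1,-0.75,0.03,0,0,0,0,1,-0.75,0.03,0,0,0,0,1,-0.75,0.03,0,0,0,0,1,-0.75,0.03,0,0,0,0,1,-0.75,0.03,0,0,0,0,1,-0.75,0.03,0,0,0,0,1,-0.75,0.03,0,0,0,0,1,-0.75,0.03,0,0,0,0,1,-0.75,0.03,0,0,0,0,1,-0.75,0.03,0,0,0,0,1,-0.75,0.03,0,0,0,0,1,0,0,0,0,0,0.014,1,0,0,0,0,0,0])

```text
clock: 1.65
tool_pos: [540.1, -390.8, 230.4]
orientation: [-2.271, -2.169, 0.0]
contact_force: [-0.3, 0.7, -0.3]
finger_gap: 1.0
grip_force: 0.0
```

```bash
python3 - <<'E'
from h import *
o=telemetry.get_obs(); print(o['tool_pos'],o['orientation'],o['contact_force']); w=cams.get_calibration('wrist'); snap('wrist','w1.png')
print(w, 'proj handle', proj(w,(540,-390,97)), proj(w,(540,-390,50)))
E
```

```text
[ 540.1432488  -390.79913858  230.35282862] [-2.27098270e+00 -2.16870987e+00  4.51279471e-04] [-0.296782    0.67910319 -0.26351955]
{'fov_y': 58.89201322440144, 'cx': 315.0037995212413, 'cy': 201.80860026819866, 'rvec': array([-2.83855722,  0.06509721,  0.01114798]), 'tvec': array([-557.58427156, -387.23583428,  270.32365626])} proj handle [314.62115023 189.42281522] [314.71571855 176.112172  ]
```

View pics/w1.png

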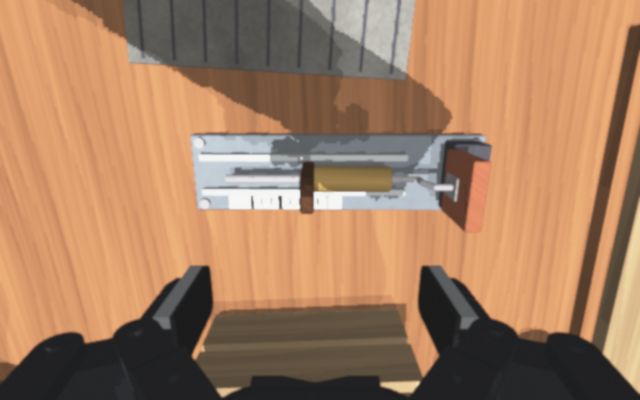

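```bash
python3 - <<'E'
from h import *
w=cams.get_calibration('wrist'); print('C',-R(w['rvec']).T@w['tvec'])
print('TCP px',proj(w,(540.1,-390.8,230)))
for z in (22,97):
  for dy in(-16,16):
    print(z,dy,proj(w,(540,-394+dy,z)).round(1))
print([onz(w,p,12).round(1) for p in[(192,134),(484,134),(196,209),(280,202)]],onz(w,(307,213),97),onz(w,(307,163),22))
im=cv2.imread('pics/w1.png');cv2.imwrite('pics/w1c.png',cv2.resize(im[125:225,180:340],None,fx=5,fy=5,interpolation=cv2.INTER_CUBIC))
E
```

```text
C [ 543.93411742 -313.82244815  373.19611336]
TCP px [314.16897904 270.42453061]
22 -16 [315.5 189.4]
22 16 [314.1 158.6]
97 -16 [315.5 213.5]
97 16 [313.8 175.6]
[array([ 418. , -349.5,   12. ]), array([ 712. , -362.3,   12. ]), array([ 410.6, -428.9,   12. ]), array([ 501.4, -425. ,   12. ])] [ 532.97648498 -409.28416503   97.        ] [ 532.67970025 -382.15543565   22.        ]
```

View pics/w1c.png

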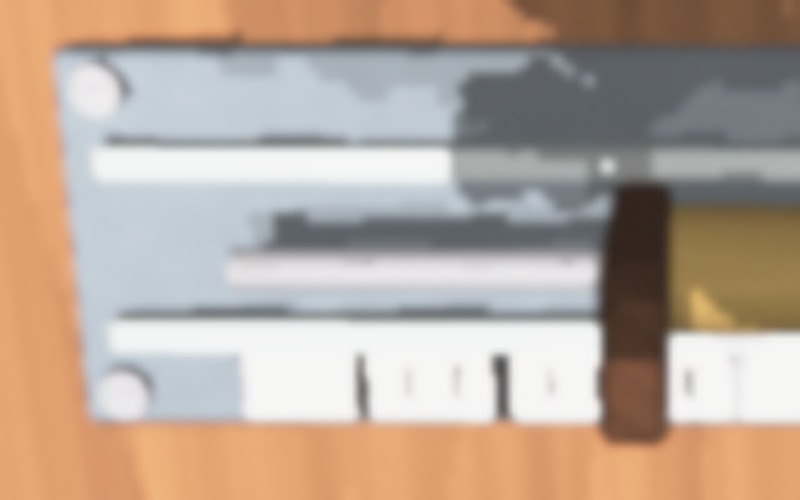

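Request:
send_rows(commands=[1,-0.05,-0.165,0.7,0,0,0,1,0,0,0.7,0,0,0,1,0,0,0.7,0,0,0,1,0,0,0.7,0,0,0,1,0,0,0.7,0,0,0,1,0,0,0.7,0,0,0,1,0,0,0,0,0,0,1,0,0,0,0,0,0,0,0,0,0,0,0,0,0,0,0,0,0,0,0,0,0,0,0,0,0,0,0,0,0,0,0,0,0,0,0,0,0,0,0,0,0,0,0,0,0,0,0,0,0,0,0,0,0,0,0,0,0,0,0,0,0,0,0,0,0,0,0,0])

```text
clock: 3.4
tool_pos: [532.9, -391.8, 63.8]
orientation: [-2.27, -2.171, 0.002]
contact_force: [-5.4, 1.3, 5.7]
finger_gap: 0.13
grip_force: 59.1
```

```bash
python3 - <<'E'
from h import *
snap('side','s2.png'); o=telemetry.get_obs(); print(o['tool_pos'],o['contact_force'],o['finger_gap'],o['grip_force'])
im=cv2.imread('pics/s2.png');cv2.imwrite('pics/s2c.png',cv2.resize(im[260:345,240:400],None,fx=5,fy=5,interpolation=cv2.INTER_CUBIC))
E
```

```text
[ 532.92018164 -391.77492313   63.79080077] [-4.91692345  0.12094946  5.93937698] 0.13122641648888123 59.07207190990448
```

View pics/s2c.png

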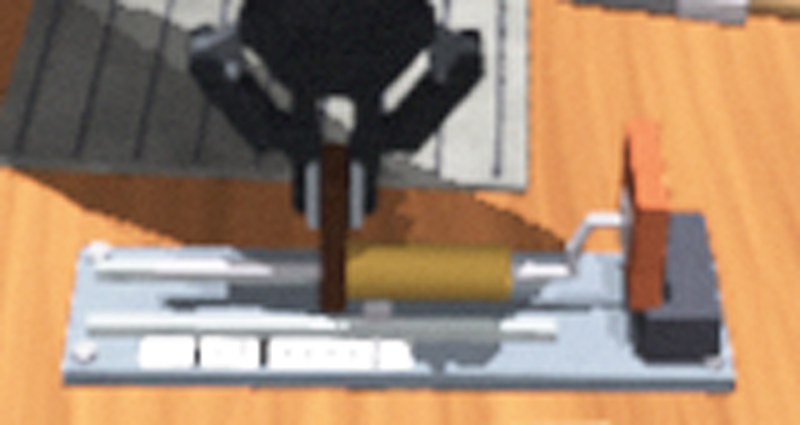

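The fingers grip the handle paddle, and the pointer is still on the rest line (crop 377,310). Pulling 50 mm.

Request:
send_rows(commands=[0,0,-0.125,0,0,0,0,0,0,-0.125,0,0,0,0,0,0,-0.125,0,0,0,0,0,0,-0.125,0,0,0,0,0,0,-0.125,0,0,0,0,0,0,-0.125,0,0,0,0,0,0,-0.125,0,0,0,0,0,0,-0.125,0,0,0,0,0,0,-0.125,0,0,0,0,0,0,-0.125,0,0,0,0,0,0,0,0,0,0,0])

```text
clock: 4.55
tool_pos: [484.9, -389.5, 63.8]
orientation: [2.268, 2.171, 0.003]
contact_force: [9.3, 1.7, 1.0]
finger_gap: 0.132
grip_force: 58.9
```

```bash
python3 - <<'E'
from h import *
snap('side','s3.png'); o=telemetry.get_obs(); print(o['tool_pos'],o['contact_force'],o['finger_gap'],o['grip_force'])
im=cv2.imread('pics/s3.png');cv2.imwrite('pics/s3c.png',cv2.resize(im[260:345,240:400],None,fx=5,fy=5,interpolation=cv2.INTER_CUBIC))
E
```

```text
[ 485.09045095 -389.5379869    63.76067375] [10.02692041  2.25481023  2.2571309 ] 0.13138293793145545 58.868131041526794
```

View pics/s3c.png

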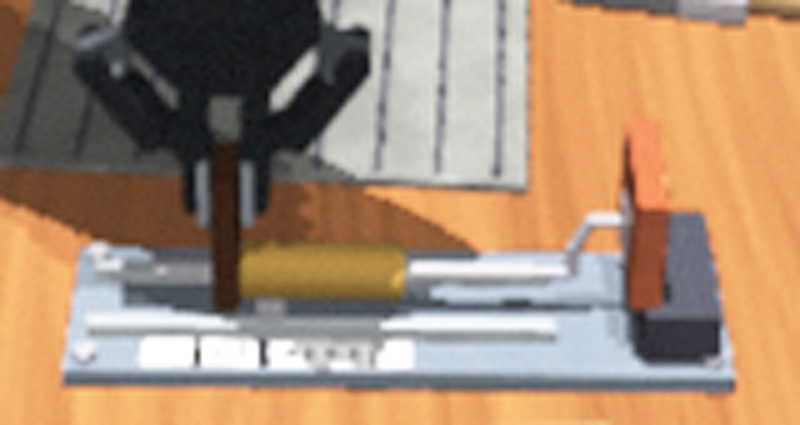

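The pointer is at crop x 269 and the thick line at 265, so about 2 mm more is needed. Then I'll hold.

Request:
send_rows(commands=[0,0,-0.04,0,0,0,0,0,0,0,0,0,0,0,0,0,0,0,0,0,0,0,0,0,0,0,0,0,0,0,0,0,0,0,0,0,0,0,0,0,0,0,0,0,0,0,0,0,0,0,0,0,0,0,0,0,0,0,0,0,0,0,0,0,0,0,0,0,0,0,0,0,0,0,0,0,0,0,0,0,0,0,0,0,0,0,0,0,0,0,0,0,0,0,0,0,0,0,0,0,0,0,0,0,0,0,0,0,0,0,0,0,0,0,0,0,0,0,0,0,0,0,0,0,0,0,0,0,0,0,0,0,0,0,0,0,0,0,0,0])

```text
clock: 6.6
tool_pos: [483.9, -389.5, 63.8]
orientation: [2.267, 2.171, 0.003]
contact_force: [10.1, 2.4, 1.5]
finger_gap: 0.131
grip_force: 58.9
```

Request:
send_rows(commands=[0,0,0,0,0,0,0,0,0,0,0,0,0,0,0,0,0,0,0,0,0,0,0,0,0,0,0,0,0,0,0,0,0,0,0,0,0,0,0,0,0,0,0,0,0,0,0,0,0,0,0,0,0,0,0,0,0,0,0,0,0,0,0,0,0,0,0,0,0,0,0,0,0,0,0,0,0,0,0,0,0,0,0,0,0,0,0,0,0,0,0,0,0,0,0,0,0,0])

```text
clock: 8.0
tool_pos: [483.9, -389.5, 63.8]
orientation: [2.267, 2.171, 0.004]
contact_force: [9.1, 1.6, 1.5]
finger_gap: 0.135
grip_force: 58.9
```

```bash
python3 - <<'E'
from h import *
im=snap('side'); o=telemetry.get_obs(); print(o['tool_pos'],o['contact_force'],o['finger_gap'],o['grip_force'])
a=cv2.imread('pics/s2.png')[:,:,::-1];b=cv2.imread('pics/s3.png')[:,:,::-1]
# barrel right end: yellow mask extent
for i in(a,b,im):
    h=cv2.cvtColor(np.ascontiguousarray(i),cv2.COLOR_RGB2HSV)[305:322,240:400]; m=(h[:,:,0]>18)&(h[:,:,0]<32)&(h[:,:,1]>140)&(h[:,:,2]>90)
    x=np.where(m.sum(0)>3)[0]; print(x.min()+240,x.max()+240)
E
```

```text
[ 483.87724164 -389.48177266   63.75729967] [9.96024094 1.86382508 0.67062763] 0.13126859275907504 58.939109444618225
309 341
288 319
288 319
```

Request:
send_rows(commands=[0,0,0.13,0,0,0,0,0,0,0.13,0,0,0,0,0,0,0.13,0,0,0,0,0,0,0.13,0,0,0,0,0,0,0.13,0,0,0,0,0,0,0.13,0,0,0,0,0,0,0.13,0,0,0,0,0,0,0.13,0,0,0,0,0,0,0.13,0,0,0,0,0,0,0.12,0,0,0,0,0,0,0,0,0,0,0,0,0,0,0,0,0,0,0,0,0,0,0,0,0,0,0,0,0,0,0,0,1,0,0,0,0,0,0,1,0,0,0,0,0,0,1,0,0,0,0,0,0,1,0,0,0,0,0,0,1,0,0,0,0,0,0,1,0,0,0,0,0,0])

```text
clock: 10.05
tool_pos: [533.8, -391.7, 63.2]
orientation: [-2.27, -2.172, 0.0]
contact_force: [-0.4, -0.1, -0.6]
finger_gap: 0.997
grip_force: 0.0
```

```bash
python3 - <<'E'
from h import *
im=snap('side'); o=telemetry.get_obs(); print(o['tool_pos'],o['contact_force'],o['finger_gap'],o['grip_force'])
h=cv2.cvtColor(im,cv2.COLOR_RGB2HSV)[305:322,240:400]; m=(h[:,:,0]>18)&(h[:,:,0]<32)&(h[:,:,1]>140)&(h[:,:,2]>90)
x=np.where(m.sum(0)>3)[0]; print(x.min()+240,x.max()+240)
E
```

```text
[ 533.83248087 -391.68046104   63.19750034] [ 0.16205369  0.28452066 -0.17533839] 0.9998068556621996 0.0
309 341
```

Request:
send_rows(commands=[1,0,0,-0.8,0,0,0,1,0,0,-0.8,0,0,0,1,0,0,-0.8,0,0,0,1,0,0,-0.8,0,0,0,1,0,0,-0.8,0,0,0,1,0,0,-0.2,0,0,0,1,0.8,0,0,0,0,0,1,0.8,0,0,0,0,0,1,0.8,0,0,0,0,0,1,0.8,0,0,0,0,0,1,0.8,0,0,0,0,0,1,0.8,0,0,0,0,0,1,0.8,0,0,0,0,0,1,0.8,0,0,0,0,0,1,0.8,0,0,0,0,0,1,0.8,0,0,0,0,0,1,0.8,0,0,0,0,0,1,0.8,0,0,0,0,0])

```text
clock: 11.9
tool_pos: [550.4, -6.8, 230.7]
orientation: [-2.269, -2.172, 0.001]
contact_force: [0.1, -0.0, -0.2]
finger_gap: 1.001
grip_force: 0.0
```

```bash
python3 - <<'E'
from h import *
o=telemetry.get_obs(); print(o['tool_pos'],o['joint_pos'].round(3)); M=R(o['orientation']); print(M.round(3))
E
```

```text
[550.40753792  -6.78304218 230.65809213] [-0.012  0.283  0.046  1.335 -0.     1.602]
[[ 0.044  0.999 -0.001]
 [ 0.999 -0.044 -0.   ]
 [-0.    -0.001 -1.   ]]
```

Request:
send_rows(commands=[1,0,0,0,0,0,-0.0428,1,0,0,0,0,0,-0.0428,1,0,0,0,0,0,-0.0428,1,0,0,0,0,0,-0.0428,1,0,0,0,0,0,-0.0428,1,0,0,0,0,0,-0.0428,1,0,0,0,0,0,-0.0428,1,0,0,0,0,0,-0.0428,1,0,0,0,0,0,-0.0428,1,0,0,0,0,0,-0.0428,1,0,0,0,0,0,-0.0428,1,0,0,0,0,0,-0.0428,1,-0.464,0.639,0,0,0,0,1,-0.464,0.639,0,0,0,0,1,-0.464,0.639,0,0,0,0,1,-0.464,0.639,0,0,0,0,1,-0.464,0.639,0,0,0,0,1,-0.464,0.639,0,0,0,0,1,-0.464,0.639,0,0,0,0,1,0,0,0,0,0,0])

```text
clock: 13.9
tool_pos: [682.1, 173.7, 228.9]
orientation: [0.002, -3.14, -0.0]
contact_force: [-0.1, -1.0, -0.5]
finger_gap: 1.003
grip_force: 0.0
```

```bash
cat >> h.py <<'E'
def tiles(cam='wrist',z=20,f=None,amin=500):
    c=cams.get_calibration(cam); im=snap(cam,f)
    h=cv2.cvtColor(im,cv2.COLOR_RGB2HSV).astype(int)
    m=((h[:,:,0]<11)|(h[:,:,0]>172))&(h[:,:,1]>120)&(h[:,:,2]>60)
    m=cv2.morphologyEx(m.astype(np.uint8),cv2.MORPH_OPEN,np.ones((3,3)))
    out=[]
    for k in cv2.findContours(m,cv2.RETR_EXTERNAL,cv2.CHAIN_APPROX_NONE)[0]:
        if cv2.contourArea(k)<amin: continue
        P=np.array([onz(c,p,z)[:2] for p in k[:,0]],np.float32)
        (x,y),(w,hh),a=cv2.minAreaRect(P); out.append((round(x,1),round(y,1),round(w,1),round(hh,1),round(a,1)))
    return out,im
E
python3 - <<'E'
from h import *
o=telemetry.get_obs(); print(o['tool_pos'],o['joint_pos'].round(3)); print(R(o['orientation']).round(3))
for t in tiles(f='w4.png')[0]: print(t)
E
```

```text
[682.05862715 173.71852328 228.91185584] [2.490e-01 5.670e-01 4.960e-01 1.501e+00 1.000e-03 2.480e-01]
[[-1.    -0.001 -0.002]
 [-0.001  1.     0.   ]
 [ 0.002  0.    -1.   ]]
(608.1, 243.0, 66.9, 62.9, 4.9)
(598.8, 423.2, 131.0, 96.2, 21.4)
```

View pics/w4.png

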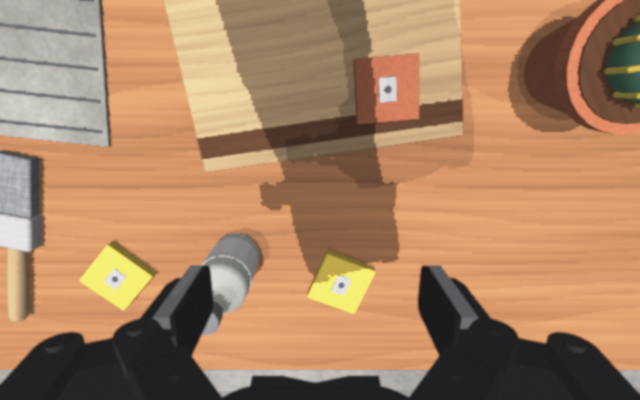

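The view shows tile C at (388,90), with its hanger plate clear, plus the cactus at the right edge and the glue bottle at (230,275). Now I'll write a move planner and plan the grasp on C.

```bash
cat >> h.py <<'E'
def plate(im,c,z=21,lo=(0,0),hi=(640,270),roi=None):
    # white hanger plates enclosed in terracotta: light low-sat blobs near given xy (mm)
    h=cv2.cvtColor(im,cv2.COLOR_RGB2HSV); m=((h[:,:,1]<70)&(h[:,:,2]>90)).astype(np.uint8)
    n,l,st,ce=cv2.connectedComponentsWithStats(m); r=[]
    for i in range(1,n):
        if 60<st[i,4]<600 and (roi is None or np.linalg.norm(onz(c,ce[i],z)[:2]-roi)<25): r.append((st[i,4],onz(c,ce[i],z)[:2].round(1)))
    return r
def Rpose(yaw,tilt):  # degrees; tilt>0: body outward (pick); tool x=-world x at yaw 0
    from scipy.spatial.transform import Rotation as Q
    B=np.array([[-1,0,0],[0,1,0],[0,0,-1.]])
    return Q.from_euler('z',yaw,degrees=True).as_matrix()@B@Q.from_euler('y',tilt,degrees=True).as_matrix()
def step(pos,M,frm=None):
    """turn in tool units and shift in tool units (after the turn, about TCP)"""
    o=telemetry.get_obs() if frm is None else None
    p0,M0=(o['tool_pos'],R(o['orientation'])) if o else frm
    rv=cv2.Rodrigues(M0.T@M)[0].ravel()/np.pi; sh=M.T@(np.array(pos)-p0)/40
    print('turn',rv.round(4),'min rows',np.ceil(np.linalg.norm(rv)*180/8.3),'| shift',sh.round(3),'min rows',np.ceil(np.linalg.norm(sh)*40/34))
    return (np.array(pos),M)
E
python3 - <<'E'
from h import *
w=cams.get_calibration('wrist'); im=cv2.imread('pics/w4.png')[:,:,::-1].copy()
print(plate(im,w,roi=(608,243)))
M=Rpose(4.9,30); e=M@[1,0,0]; print(M.round(2))
u=np.array([np.cos(.0855),np.sin(.0855),0]); T=np.array([607,243,9])+12*u; T[2]=9
a=M[:,2]; f=step(T-70*a,M); f=step(T,M,f)
E
```

```text
[(np.int32(445), array([603. , 240.6]))]
[[-0.86 -0.09 -0.5 ]
 [-0.07  1.   -0.04]
 [ 0.5   0.   -0.87]]
turn [ 0.0069  0.1659 -0.0264] min rows 4.0 | shift [-1.545  1.923  3.717] min rows 6.0
turn [0. 0. 0.] min rows 0.0 | shift [ 0.   -0.    1.75] min rows 3.0
```

Request:
send_rows(commands=[1,0,0,0,0.0017,0.0415,-0.0066,1,0,0,0,0.0017,0.0415,-0.0066,1,0,0,0,0.0017,0.0415,-0.0066,1,0,0,0,0.0017,0.0415,-0.0066,1,-0.25,0.32,0.62,0,0,0,1,-0.25,0.32,0.62,0,0,0,1,-0.25,0.32,0.62,0,0,0,1,-0.25,0.32,0.62,0,0,0,1,-0.25,0.32,0.62,0,0,0,1,-0.25,0.32,0.62,0,0,0,1,0,0,0,0,0,0])

```text
clock: 15.05
tool_pos: [676.6, 246.6, 62.7]
orientation: [0.081, -2.782, 0.023]
contact_force: [0.1, -0.1, -1.1]
finger_gap: 1.001
grip_force: 0.0
```

```bash
python3 - <<'E'
from h import *
o=telemetry.get_obs(); print(o['tool_pos'],o['joint_pos'].round(3))
w=cams.get_calibration('wrist'); t,im=tiles(f='w5.png')
print(t,plate(im,w,roi=(604,241)))
M=Rpose(4.9,30); u=np.array([np.cos(.0855),np.sin(.0855),0]); T=np.array([604,241,9])+12*u; T[2]=9
step(T,M)
E
```

```text
[676.62656619 246.59623494  62.70967696] [0.314 0.982 0.837 1.775 0.083 0.241]
[(657.4, 107.0, 16.9, 80.3, 10.7), (605.3, 242.5, 60.5, 60.6, 5.0), (569.1, 398.1, 109.2, 61.0, 0.6)] []
turn [ 0.0021  0.0534 -0.0084] min rows 2.0 | shift [0.631 0.035 1.988] min rows 3.0
```

View pics/w5.png

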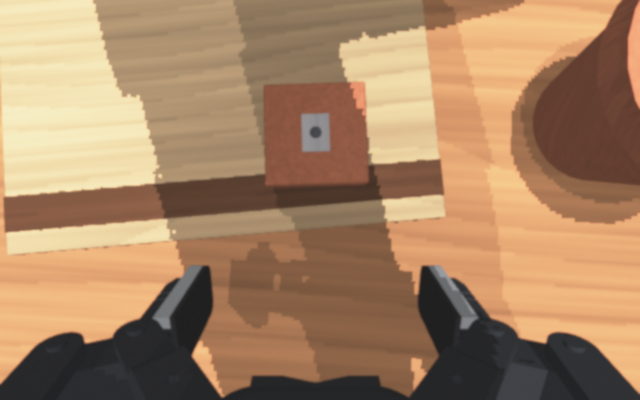

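Request:
send_rows(commands=[1,0,0,0,0.0005,0.0134,-0.0021,1,0,0,0,0.0005,0.0134,-0.0021,1,0,0,0,0.0005,0.0134,-0.0021,1,0,0,0,0.0006,0.0134,-0.0021,1,0.2,0.025,0,0,0,0,1,0.2,0.025,0,0,0,0,1,0.2,0.025,0,0,0,0,1,0,0,0.4,0,0,0,1,0,0,0.4,0,0,0,1,0,0,0.4,0,0,0,1,0,0,0,0,0,0])

```text
clock: 16.2
tool_pos: [628.5, 242.5, 41.4]
orientation: [0.109, -2.621, 0.029]
contact_force: [0.1, -0.2, 0.9]
finger_gap: 1.002
grip_force: 0.0
```

```bash
python3 - <<'E'
from h import *
o=telemetry.get_obs(); print(o['tool_pos'],o['joint_pos'].round(3))
M=Rpose(5,30); u=np.array([np.cos(.087),np.sin(.087),0]); T=np.array([605.3,242.5,9])+12*u
step(T,M)
E
```

```text
[628.4975018  242.52530076  41.3945822 ] [0.316 1.045 0.847 1.88  0.115 0.203]
turn [ 0.0006  0.0014 -0.001 ] min rows 1.0 | shift [-0.164  0.05   0.84 ] min rows 2.0
```

Good. Descend, close and check the grip.

Request:
send_rows(commands=[1,-0.16,0.05,0.2,0,0,0,1,0,0,0.22,0,0,0,1,0,0,0.22,0,0,0,1,0,0,0.2,0,0,0,1,0,0,0,0,0,0,1,0,0,0,0,0,0,0,0,0,0,0,0,0,0,0,0,0,0,0,0,0,0,0,0,0,0,0,0,0,0,0,0,0,0,0,0,0,0,0,0,0,0,0,0,0,0,0,0])

```text
clock: 17.4
tool_pos: [618.8, 245.0, 8.8]
orientation: [0.111, -2.623, 0.028]
contact_force: [3.7, -0.5, 6.3]
finger_gap: 0.679
grip_force: 64.7
```

```bash
python3 - <<'E'
from h import *
o=telemetry.get_obs(); print(o['tool_pos'],o['orientation'],o['contact_force'],o['finger_gap'],o['grip_force'])
t,im=tiles(f='w6.png'); print(t)
E
```

```text
[618.7580702  244.98695082   8.81711065] [ 0.11057039 -2.62338576  0.02833548] [ 3.71172032 -0.54371902  6.28159982] 0.6792872529638234 64.69760656356812
[(649.2, 141.9, 10.6, 40.3, 1.8), (604.0, 243.6, 59.3, 58.7, 5.6), (585.0, 373.2, 18.3, 58.2, 83.9), (497.6, 243.0, 19.2, 58.8, 4.9), (502.7, 150.0, 13.6, 40.7, 4.9)]
```

View pics/w6.png

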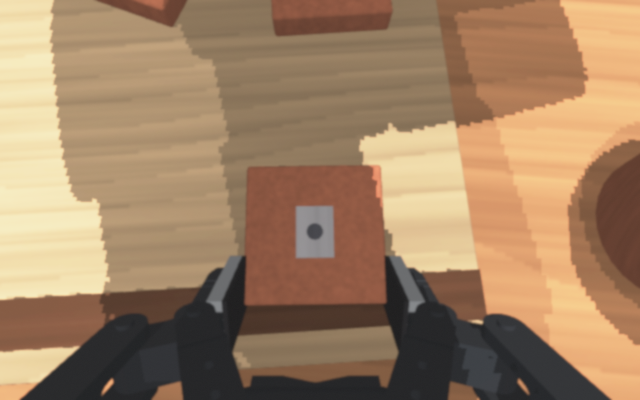

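The tile is gripped squarely (gap 0.68 is about 58–60 mm), with its edge just above the pads. Next: lift, then compute the placing.

```bash
cat >> h.py <<'E'
SL=np.array([515.5,-160,0]); PHI=-10.
def hold(cx,cy,yaw):
    """tile pose (flat on board, u = tile side pointing outward) in TCP frame, from measured pose"""
    o=telemetry.get_obs(); M=R(o['orientation']); c,s=np.cos(np.radians(yaw)),np.sin(np.radians(yaw))
    Tm=np.array([[c,-s,0],[s,c,0],[0,0,1.]])
    np.savez('hold.npz',p=M.T@(np.array([cx,cy,13])-o['tool_pos']),M=M.T@Tm)
def target(d,h=0.,side=0.):
    """TCP pose for the tile standing at d mm along u from slab centre, bottom edge h above slab"""
    k=np.load('hold.npz'); a=np.radians(PHI); u=np.array([np.cos(a),np.sin(a),0]); v=np.array([-u[1],u[0],0]); z=np.array([0,0,1.])
    Tm=np.stack([z,v,-u],1)   # tile x up, z to the robot
    M=Tm@k['M'].T; return SL+d*u+side*v+[0,0,36+h]-M@k['p'],M
E
python3 - <<'E'
from h import *
hold(604.6,243,5)
o=telemetry.get_obs(); M=R(o['orientation'])
print('lift', (M.T@[0,0,120]/40).round(3))
p0=o['tool_pos']+[0,0,120]
p,Mt=target(70,60); print(p,Mt.round(2))
rv=cv2.Rodrigues(M.T@Mt)[0].ravel(); print(np.degrees(rv))
step(p,Mt,(p0,M)); print(target(70,0)[0])
E
```

```text
lift [ 1.481e+00  2.000e-03 -2.609e+00]
[ 588.67214493 -172.15803615  110.28239704] [[-0.49  0.17  0.86]
 [ 0.09  0.98 -0.15]
 [-0.87  0.   -0.49]]
[  4.20848286 -89.48383534  15.86193316]
turn [ 0.0234 -0.4971  0.0881] min rows 11.0 | shift [ -0.151 -10.403   1.137] min rows 13.0
[ 588.67214493 -172.15803615   50.28239704]
```

Request:
send_rows(commands=[0,0.3,0,-0.52,0,0,0,0,0.3,0,-0.52,0,0,0,0,0.3,0,-0.52,0,0,0,0,0.3,0,-0.52,0,0,0,0,0.3,0,-0.52,0,0,0,0,0.1,-0.74,0,0,0,0,0,0.1,-0.74,0,0,0,0,0,0.1,-0.74,0,0,0,0,0,0.1,-0.74,0,0,0,0,0,0.1,-0.74,0,0,0,0,0,0.1,-0.74,0,0,0,0,0,0.1,-0.74,0,0,0,0,0,0.1,-0.74,0,0,0,0,0,0.1,-0.74,0,0,0,0,0,0.1,-0.74,0,0,0,0,0,0.1,-0.74,0,0,0,0,0,0.1,-0.74,0,0,0,0,0,0.1,-0.74,0,0,0,0,0,0,0,0,0,0,0])

```text
clock: 19.35
tool_pos: [604.2, -146.2, 153.7]
orientation: [0.105, -2.622, 0.029]
contact_force: [0.2, -0.1, -1.9]
finger_gap: 0.683
grip_force: 64.4
```

Request:
send_rows(commands=[0,0,0,0,0.0012,-0.0249,0.0044,0,0,0,0,0.0012,-0.0249,0.0044,0,0,0,0,0.0012,-0.0249,0.0044,0,0,0,0,0.0012,-0.0249,0.0044,0,0,0,0,0.0012,-0.0249,0.0044,0,0,0,0,0.0012,-0.0249,0.0044,0,0,0,0,0.0012,-0.0249,0.0044,0,0,0,0,0.0012,-0.0249,0.0044,0,0,0,0,0.0012,-0.0249,0.0044,0,0,0,0,0.0012,-0.0249,0.0044,0,0,0,0,0.0012,-0.0249,0.0044,0,0,0,0,0.0012,-0.0249,0.0044,0,0,0,0,0.0012,-0.0249,0.0044,0,0,0,0,0.0012,-0.0249,0.0044,0,0,0,0,0.0012,-0.0249,0.0044,0,0,0,0,0.0012,-0.0249,0.0044,0,0,0,0,0.0012,-0.0249,0.0044,0,0,0,0,0.0012,-0.0249,0.0044,0,0,0,0,0.0012,-0.0249,0.0044,0,0,0,0,0.0012,-0.0249,0.0044])

```text
clock: 21.35
tool_pos: [604.3, -141.7, 154.5]
orientation: [0.181, 2.082, -0.104]
contact_force: [1.2, -1.7, -2.5]
finger_gap: 0.681
grip_force: 64.4
```

```bash
python3 - <<'E'
from h import *
o=telemetry.get_obs(); print(o['tool_pos'],o['joint_pos'].round(3),o['finger_gap'],o['grip_force'])
p,Mt=target(70,25); step(p,Mt); print((Mt.T@[0,0,-25]/40).round(3))
t,im=tiles(f='w7.png'); s=snap('side','s7.png'); c=snap('scene','c7.png')
out=np.vstack([np.hstack([im,s]),np.hstack([c,c*0])]); cv2.imwrite('pics/m7.png',cv2.resize(out[:,:,::-1],(800,500),interpolation=cv2.INTER_AREA))
E
```

```text
[ 604.27835779 -141.70472435  154.4695418 ] [-0.274  0.21  -1.13  -0.821  0.089 -0.049] 0.6810389208243032 64.44422364234924
turn [ 0.     -0.0003  0.0008] min rows 1.0 | shift [ 1.844 -0.824  0.756] min rows 3.0
[ 0.544 -0.002  0.308]
```

View pics/m7.png

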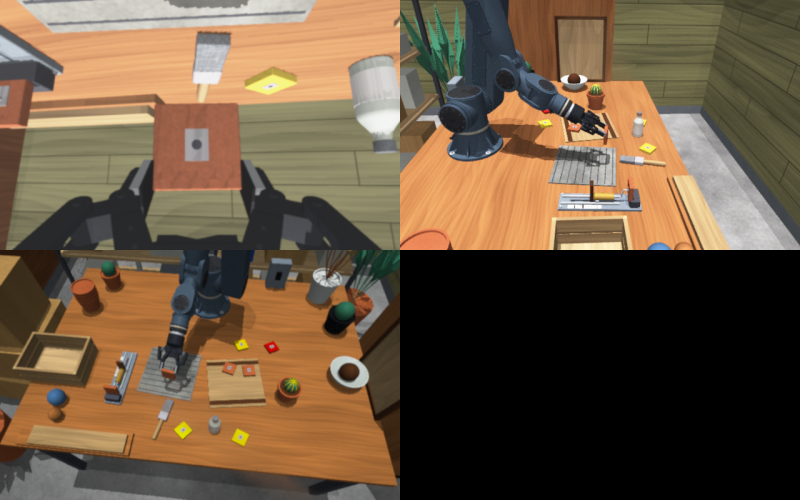

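The tile is held and upright, with its hanger plate facing the robot. The tester, bystanders and other tiles are unchanged. Joint 3 is near its limit, so I'll place the tiles side by side on the far part of the slab.

```bash
python3 - <<'E'
from h import *
p,Mt=target(85,60,-93); f=step(p,Mt); print(p); f=step(target(85,8,-93)[0],Mt,f)
E
```

```text
turn [ 0.0001 -0.0036  0.0009] min rows 1.0 | shift [ 0.792 -3.144  0.614] min rows 4.0
[ 587.2949807  -266.34987985  110.28239704]
turn [0. 0. 0.] min rows 0.0 | shift [ 1.131 -0.004  0.642] min rows 2.0
```

Request:
send_rows(commands=[0,0.13,-0.524,0.1,0,-0.0006,0,0,0.13,-0.524,0.1,0,-0.0006,0,0,0.13,-0.524,0.1,0,-0.0006,0,0,0.13,-0.524,0.1,0,-0.0006,0,0,0.13,-0.524,0.1,0,-0.0006,0,0,0.13,-0.524,0.1,0,-0.0006,0,0,0.28,0,0.16,0,0,0,0,0.28,0,0.16,0,0,0,0,0.28,0,0.16,0,0,0,0,0.28,0,0.16,0,0,0,0,0,0,0,0,0,0])

```text
clock: 22.6
tool_pos: [590.9, -268.5, 61.4]
orientation: [0.181, 2.079, -0.103]
contact_force: [-0.5, -0.4, -0.5]
finger_gap: 0.681
grip_force: 64.5
```

```bash
python3 - <<'E'
from h import *
o=telemetry.get_obs(); print(o['tool_pos'],o['joint_pos'].round(3),o['contact_force'],o['finger_gap'],o['grip_force'])
p,Mt=target(85,0,-93); step(p,Mt); print((Mt.T@[0,0,-1]/40).round(4))
c=cams.get_calibration('side'); im=snap('side'); h=cv2.cvtColor(im,cv2.COLOR_RGB2HSV).astype(int)
m=((h[:,:,0]<11)|(h[:,:,0]>172))&(h[:,:,1]>120)&(h[:,:,2]>60)
q=proj(c,(599-0,-266,36)); x,y=q.astype(int); print(q)
ys,xs=np.where(m[y-25:y+25,x-25:x+25]); pts=np.stack([xs+x-25,ys+y-25],1); 
k=max(cv2.findContours(m[y-25:y+25,x-25:x+25].astype(np.uint8),0,1)[0],key=cv2.contourArea); print(cv2.minAreaRect(k))
bot=k[:,0][k[:,0,1].argmax()]; print('lowest px',bot+[x-25,y-25], 'expected slab pt', proj(c,(599,-266-30,6)),proj(c,(599,-266+30,6)))
E
```

```text
[ 590.93600436 -268.50166913   61.44288911] [-0.598  0.554 -1.137 -1.135  0.368 -0.218] [-0.49620494 -0.40704791 -0.48654609] 0.6814870647425291 64.48451399803162
turn [0.0003 0.0005 0.0006] min rows 1.0 | shift [0.292 0.036 0.052] min rows 1.0
[ 0.0217 -0.0001  0.0123]
[330.49599464 275.81581485]
((21.342544555664062, 23.991714477539062), (6.0442657470703125, 34.00556564331055), 3.012787342071533)
lowest px [326 291] expected slab pt [331.04057608 292.96606763] [329.19293047 277.70608769]
```

Request:
send_rows(commands=[0,0.06,0.01,0.1,0,0,0,0,0.053,0.01,0.105,0,0,0,0,0,0,0,0,0,0,0,0.022,0,0.0123,0,0,0,0,0.022,0,0.0123,0,0,0,0,0,0,0,0,0,0])

```text
clock: 23.25
tool_pos: [595.3, -268.3, 53.2]
orientation: [0.18, 2.076, -0.104]
contact_force: [-0.5, 0.3, -1.2]
finger_gap: 0.682
grip_force: 64.5
```

```bash
python3 - <<'E'
from h import *
o=telemetry.get_obs(); print(o['tool_pos'],o['joint_pos'].round(3),o['contact_force'])
p,Mt=target(90,0,-93); step(p,Mt)
E
```

```text
[ 595.30947103 -268.28747012   53.24642975] [-0.591  0.589 -1.138 -1.177  0.362 -0.214] [-0.46037356  0.29545543 -1.23901794]
turn [-0.      0.0016  0.0009] min rows 1.0 | shift [ 0.104  0.013 -0.034] min rows 1.0
```

Request:
send_rows(commands=[0,-0.02,0,0.06,0,0,0,0,-0.02,0,0.06,0,0,0,0,0.022,0,0.0123,0,0,0,0,0.022,0,0.0123,0,0,0,0,0,0,0,0,0,0])

```text
clock: 23.75
tool_pos: [601.3, -269.6, 52.0]
orientation: [0.178, 2.072, -0.105]
contact_force: [-1.9, -0.3, 7.9]
finger_gap: 0.677
grip_force: 65.2
```

Request:
send_rows(commands=[0,0.022,0,0.0123,0,0,0,0,0,0,0,0,0,0])

```text
clock: 23.95
tool_pos: [601.7, -269.7, 52.0]
orientation: [0.178, 2.07, -0.106]
contact_force: [-4.3, 1.3, 12.5]
finger_gap: 0.681
grip_force: 65.7
```

```bash
python3 - <<'E'
from h import *
o=telemetry.get_obs(); print(o['tool_pos'],o['joint_pos'].round(3),o['contact_force'],o['finger_gap'])
p,Mt=target(95,0,-93); step(p,Mt)
E
```

```text
[ 601.66256968 -269.66849026   51.961141  ] [-0.586  0.601 -1.129 -1.186  0.36  -0.21 ] [-4.25297873  1.32269291 12.52986787] 0.6811829278110354
turn [0.     0.0035 0.0015] min rows 1.0 | shift [ 0.095  0.019 -0.082] min rows 1.0
```

Request:
send_rows(commands=[0,-0.022,0,-0.012,0,0,0,0,0,0,0,0,0,0,1,0,0,0,0,0,0,1,0,0,0,0,0,0,1,0,0,0,0,0,0,1,0,0,0,0,0,0,1,0,0,0,0,0,0,1,0,0,0,0,0,0,1,0,0,-0.2,0,0,0,1,0,0,-0.4,0,0,0,1,-0.2,0,-0.6,0,0,0,1,-0.3,0,-0.6,0,0,0,1,-0.5,0,-0.4,0,0,0,1,-0.5,0,-0.4,0,0,0,1,-0.5,0,-0.4,0,0,0,1,0,0,0,0,0,0])

```text
clock: 25.55
tool_pos: [546.5, -267.0, 188.6]
orientation: [0.175, 2.082, -0.101]
contact_force: [0.7, 0.2, -0.7]
finger_gap: 0.997
grip_force: 0.0
```

```bash
cat >> h.py <<'E'
def stood(x,y):
    for n in('side','scene'):
        c=cams.get_calibration(n); im=snap(n); h=cv2.cvtColor(im,cv2.COLOR_RGB2HSV).astype(int)
        m=(((h[:,:,0]<11)|(h[:,:,0]>172))&(h[:,:,1]>120)&(h[:,:,2]>60)).astype(np.uint8)
        q=proj(c,(x,y,36)).astype(int); mm=m[q[1]-30:q[1]+30,q[0]-30:q[0]+30]
        ks=[k for k in cv2.findContours(mm,0,1)[0] if cv2.contourArea(k)>20]
        print(n,q,[tuple(np.round(cv2.boundingRect(k),1)+np.array([q[0]-30,q[1]-30,0,0])) for k in ks])
        P=np.array([proj(c,(x+a*np.cos(np.radians(PHI))-b*np.sin(np.radians(PHI)),y+a*np.sin(np.radians(PHI))+b*np.cos(np.radians(PHI)),z)) for a in(-7,7) for b in(-30,30) for z in(6,66)])
        print('  expect',cv2.boundingRect(P.astype(np.float32)))
E
python3 - <<'E'
from h import *
o=telemetry.get_obs(); print(o['tool_pos'],o['joint_pos'].round(3),o['contact_force'],o['finger_gap'])
a=np.radians(PHI);u=np.array([np.cos(a),np.sin(a)]);v=np.array([-u[1],u[0]]); P=SL[:2]+98*u-94*v; print(P); stood(*P)
# other tiles in scene camera via plates
c=cams.get_calibration('scene'); t,im=tiles('scene',20,'c8.png',60); print([k for k in t if k[2]>40 and k[3]>40 and k[1]>0])
E
```

```text
[ 546.45600365 -267.01022905  188.58249279] [-0.666  0.096 -1.042 -0.565  0.428 -0.262] [ 0.72044519  0.15067717 -0.66161726] 0.9973073763864756
[ 595.68823109 -269.58945019]
side [329 276] [(np.int64(304), np.int64(289), np.int64(5), np.int64(10)), (np.int64(327), np.int64(262), np.int64(8), np.int64(32))]
  expect (324, 259, 10, 36)
scene [231 209] [(np.int64(220), np.int64(203), np.int64(21), np.int64(16))]
  expect (219, 200, 24, 19)
[(595.0, 417.4, 100.4, 66.9, 69.9), (471.6, 236.3, 55.6, 55.7, 5.8), (465.2, 136.7, 57.3, 64.3, 74.6), (310.5, 356.8, 67.7, 66.2, 28.7), (-53.0, 910.5, 109.0, 202.7, 48.8)]
```

Tile C stands on the slab at about (596,−270), and the boxes match in both views. Tile A has shifted to about (465,137), which is the announced knock. I'll pick B next.

```bash
cat >> h.py <<'E'
def pick(cx,cy,yaw,tilt,back,z=11.5,off=12):
    M=Rpose(yaw,tilt); a=np.radians(yaw); T=np.array([cx+off*np.cos(a),cy+off*np.sin(a),z]); return T-back*M[:,2],M
E
python3 - <<'E'
from h import *
p,M=pick(471,236.5,5.5,40,85); print(p); o=telemetry.get_obs(); M0=R(o['orientation'])
print('turn0',cv2.Rodrigues(M0.T@M)[0].ravel().round(3)/np.pi); step(p,M)
E
```

```text
[537.33016354 242.88686831  76.61377767]
turn0 [-0.01527887  0.55226765 -0.09421973]
turn [-0.0154  0.5524 -0.0943] min rows 13.0 | shift [-2.493 12.69   1.403] min rows 16.0
```

Request:
send_rows(commands=[1,0,0,0,-0.0008,0.0276,-0.0047,1,0,0,0,-0.0008,0.0276,-0.0047,1,0,0,0,-0.0008,0.0276,-0.0047,1,0,0,0,-0.0008,0.0276,-0.0047,1,0,0,0,-0.0008,0.0276,-0.0047,1,0,0,0,-0.0008,0.0276,-0.0047,1,0,0,0,-0.0008,0.0276,-0.0047,1,0,0,0,-0.0008,0.0276,-0.0047,1,0,0,0,-0.0008,0.0276,-0.0047,1,0,0,0,-0.0008,0.0276,-0.0047,1,0,0,0,-0.0008,0.0276,-0.0047,1,0,0,0,-0.0008,0.0276,-0.0047,1,0,0,0,-0.0008,0.0276,-0.0047,1,0,0,0,-0.0008,0.0276,-0.0047,1,0,0,0,-0.0008,0.0276,-0.0047,1,0,0,0,-0.0008,0.0276,-0.0047,1,0,0,0,-0.0008,0.0276,-0.0047,1,0,0,0,-0.0008,0.0276,-0.0047,1,0,0,0,-0.0008,0.0276,-0.0047,1,0,0,0,-0.0008,0.0276,-0.0047])

```text
clock: 27.7
tool_pos: [546.6, -266.5, 180.9]
orientation: [0.118, -2.44, 0.039]
contact_force: [0.6, -0.1, 0.2]
finger_gap: 1.003
grip_force: 0.0
```

Request:
send_rows(commands=[1,-0.147,0.746,0.08,0,0,0,1,-0.147,0.746,0.08,0,0,0,1,-0.147,0.746,0.08,0,0,0,1,-0.147,0.746,0.08,0,0,0,1,-0.147,0.746,0.08,0,0,0,1,-0.147,0.746,0.08,0,0,0,1,-0.147,0.746,0.08,0,0,0,1,-0.147,0.746,0.08,0,0,0,1,-0.147,0.746,0.08,0,0,0,1,-0.147,0.746,0.08,0,0,0,1,-0.147,0.746,0.08,0,0,0,1,-0.147,0.746,0.08,0,0,0,1,-0.147,0.746,0.08,0,0,0,1,-0.147,0.746,0.08,0,0,0,1,-0.147,0.746,0.08,0,0,0,1,-0.147,0.746,0.08,0,0,0,1,-0.147,0.746,0.08,0,0,0,1,0,0,0,0,0,0])

```text
clock: 29.5
tool_pos: [538.7, 246.0, 74.3]
orientation: [0.121, -2.442, 0.043]
contact_force: [-0.3, -0.5, -0.8]
finger_gap: 1.001
grip_force: 0.0
```

```bash
python3 - <<'E'
from h import *
o=telemetry.get_obs(); print(o['tool_pos'],o['joint_pos'].round(3))
t,im=tiles(f='w9.png'); print([k for k in t if k[2]>40 and k[3]>40])
b=[k for k in t if abs(k[2]-60)<6 and abs(k[3]-60)<6 and k[1]>190]
if b:
    k=b[0]; f=step(*pick(k[0],k[1],k[4] if k[4]<45 else k[4]-90,40,35)); step(*pick(k[0],k[1],k[4] if k[4]<45 else k[4]-90,40,0),f)
E
```

```text
[538.67521176 245.96029624  74.29244236] [0.346 0.999 0.714 1.968 0.158 0.191]
[(469.1, 239.1, 62.1, 58.7, 9.0), (463.8, 142.6, 63.7, 63.8, 73.4), (315.9, 355.3, 67.1, 69.6, 29.6)]
turn [ 0.0121  0.0004 -0.0143] min rows 1.0 | shift [0.087 0.151 1.272] min rows 2.0
turn [0. 0. 0.] min rows 0.0 | shift [0.    0.    0.875] min rows 2.0
```

```bash
python3 - <<'E'
from h import *
c=cams.get_calibration('wrist'); im=cv2.imread('pics/w9.png')[:,:,::-1].copy()
h=cv2.cvtColor(im,cv2.COLOR_RGB2HSV).astype(int)
for s,v in((120,60),(140,50),(150,80)):
    m=(((h[:,:,0]<11)|(h[:,:,0]>172))&(h[:,:,1]>s)&(h[:,:,2]>v)).astype(np.uint8)
    for k in cv2.findContours(m,0,1)[0]:
        if cv2.contourArea(k)<1500: continue
        q=cv2.approxPolyDP(k,8,True)[:,0]; P=np.array([onz(c,p,20)[:2] for p in q]); 
        if 100<P[:,1].mean()<280: print(s,v,P.round().tolist(), q.tolist(),P.mean(0).round(1))
print(plate(im,c,roi=(470,239)),plate(im,c,roi=(464,141)))
E
```

```text
120 60 [[435.0, 261.0], [445.0, 204.0], [504.0, 215.0], [494.0, 269.0]] [[353, 140], [271, 146], [275, 227], [361, 221]] [469.5 237.4]
120 60 [[429.0, 127.0], [436.0, 149.0], [450.0, 155.0], [475.0, 143.0], [472.0, 125.0], [459.0, 127.0], [467.0, 106.0], [483.0, 102.0], [503.0, 162.0], [449.0, 176.0], [427.0, 154.0]] [[169, 118], [196, 129], [200, 146], [175, 176], [150, 170], [158, 154], [125, 161], [111, 182], [192, 218], [230, 147], [206, 118]] [459.  138.8]
[] []
```

Request:
send_rows(commands=[1,0,0,0,0.006,0.0002,-0.007,1,0,0,0,0.006,0.0002,-0.007,1,0.087,0.13,0.3,0,0,0,1,0,0,0.5,0,0,0,1,0,0,0.45,0,0,0,1,0,0,0,0,0,0])

```text
clock: 30.15
tool_pos: [503.9, 241.3, 41.6]
orientation: [0.188, -2.439, 0.069]
contact_force: [1.1, 0.1, -0.1]
finger_gap: 1.0
grip_force: 0.0
```

```bash
python3 - <<'E'
from h import *
o=telemetry.get_obs(); print(o['tool_pos'],o['contact_force'])
t,im=tiles(); print([k for k in t if k[2]>40 and k[3]>40])
step(*pick(469.3,238.2,9,40,0))
E
```

```text
[503.86246493 241.28714583  41.55216761] [ 1.0866962   0.10833151 -0.09567118]
[(468.3, 239.1, 60.2, 58.7, 8.8), (460.7, 140.4, 70.2, 65.3, 73.5), (316.0, 354.0, 65.8, 70.5, 29.6)]
turn [ 0.0007  0.0009 -0.0009] min rows 1.0 | shift [-0.047  0.056  0.974] min rows 2.0
```

Request:
send_rows(commands=[1,-0.045,0.065,0.25,0,0,0,1,0,0,0.25,0,0,0,1,0,0,0.24,0,0,0,1,0,0,0.24,0,0,0,1,0,0,0,0,0,0,1,0,0,0,0,0,0,0,0,0,0,0,0,0,0,0,0,0,0,0,0,0,0,0,0,0,0,0,0,0,0,0,0,0,0,0,0,0,0,0,0,0,0,0,0,0,0,0,0])

```text
clock: 31.4
tool_pos: [482.3, 241.6, 11.9]
orientation: [0.188, -2.444, 0.067]
contact_force: [2.8, -0.1, 5.8]
finger_gap: 0.675
grip_force: 63.9
```

```bash
python3 - <<'E'
from h import *
o=telemetry.get_obs(); print(o['tool_pos'],o['orientation'],o['contact_force'],o['finger_gap'],o['grip_force'])
t,im=tiles(f='w10.png'); t=[k for k in t if k[2]>40 and k[3]>40]; print(t)
M=R(o['orientation']); print('yaw',np.degrees(np.arctan2(-M[0,1],M[1,1])))
hold(468.5,239,9); print('lift',(M.T@[0,0,150]/40).round(3))
p0=o['tool_pos']+[0,0,150]; p,Mt=target(98,60,0); print(p)
print(step(p,Mt,(p0,M)))
E
```

```text
[482.31807404 241.5613939   11.90030075] [ 0.18750159 -2.44382499  0.066683  ] [ 2.78058436 -0.14741825  5.81240428] 0.6746096321980105 63.92338156700134
[(467.4, 239.2, 59.5, 58.8, 8.8), (461.4, 142.0, 68.3, 64.0, 73.6), (320.0, 354.5, 57.6, 71.1, 29.7)]
yaw 8.76159058002005
lift [ 2.392e+00  2.000e-03 -2.888e+00]
[ 613.16038697 -176.82402612  110.05208098]
turn [ 0.0096 -0.4954  0.1151] min rows 12.0 | shift [-2.242 -9.741  4.676] min rows 13.0
(array([ 613.16038697, -176.82402612,  110.05208098]), array([[-0.62766906,  0.17301786,  0.75901013],
       [ 0.11351603,  0.9849099 , -0.13063923],
       [-0.7701595 ,  0.00416162, -0.63783777]]))
```

Request:
send_rows(commands=[0,0.4,0,-0.48,0,0,0,0,0.4,0,-0.48,0,0,0,0,0.4,0,-0.48,0,0,0,0,0.4,0,-0.48,0,0,0,0,0.4,0,-0.48,0,0,0,0,0.4,0,-0.48,0,0,0,0,-0.076,-0.74,-0.064,0,0,0,0,-0.076,-0.74,-0.064,0,0,0,0,-0.076,-0.74,-0.064,0,0,0,0,-0.076,-0.74,-0.064,0,0,0,0,-0.076,-0.74,-0.064,0,0,0,0,-0.076,-0.74,-0.064,0,0,0,0,-0.076,-0.74,-0.064,0,0,0,0,-0.076,-0.74,-0.064,0,0,0,0,-0.076,-0.74,-0.064,0,0,0,0,-0.076,-0.74,-0.064,0,0,0,0,-0.076,-0.74,-0.064,0,0,0,0,-0.076,-0.74,-0.064,0,0,0,0,-0.076,-0.74,-0.064,0,0,0,0,-0.076,-0.74,-0.064,0,0,0])

```text
clock: 33.45
tool_pos: [599.8, -161.0, 161.5]
orientation: [0.187, -2.442, 0.067]
contact_force: [0.0, 0.4, -1.2]
finger_gap: 0.674
grip_force: 64.2
```

Request:
send_rows(commands=[0,0,0,0,0.0005,-0.0248,0.0057,0,0,0,0,0.0005,-0.0248,0.0057,0,0,0,0,0.0005,-0.0248,0.0057,0,0,0,0,0.0005,-0.0248,0.0057,0,0,0,0,0.0005,-0.0248,0.0057,0,0,0,0,0.0005,-0.0248,0.0057,0,0,0,0,0.0005,-0.0248,0.0057,0,0,0,0,0.0005,-0.0248,0.0057,0,0,0,0,0.0005,-0.0248,0.0057,0,0,0,0,0.0005,-0.0248,0.0057,0,0,0,0,0.0005,-0.0248,0.0057,0,0,0,0,0.0005,-0.0248,0.0057,0,0,0,0,0.0005,-0.0248,0.0057,0,0,0,0,0.0005,-0.0248,0.0057,0,0,0,0,0.0005,-0.0248,0.0057,0,0,0,0,0.0005,-0.0248,0.0057,0,0,0,0,0.0005,-0.0248,0.0057,0,0,0,0,0.0005,-0.0248,0.0057,0,0,0,0,0.0005,-0.0248,0.0057,0,0,0,0,0.0005,-0.0248,0.0057])

```text
clock: 35.45
tool_pos: [599.1, -159.8, 162.3]
orientation: [0.195, 2.252, -0.089]
contact_force: [0.3, -0.9, -1.8]
finger_gap: 0.673
grip_force: 64.3
```

```bash
python3 - <<'E'
from h import *
o=telemetry.get_obs(); print(o['tool_pos'],o['joint_pos'].round(3),o['finger_gap'],o['grip_force'])
f=step(*target(95,50,4)); step(*target(95,8,4),f)
# tile in the hand: top face seen by wrist cam, compare with its predicted corners
k=np.load('hold.npz'); M=R(o['orientation']); c=cams.get_calibration('wrist'); t,im=tiles(f='w11.png')
print([proj(c,o['tool_pos']+M@(k['p']+k['M']@np.array([a,b,7]))).round().tolist() for a,b in((-30,-30),(30,-30),(30,30),(-30,30))])
h=cv2.cvtColor(im,cv2.COLOR_RGB2HSV).astype(int); m=(((h[:,:,0]<11)|(h[:,:,0]>172))&(h[:,:,1]>120)&(h[:,:,2]>60)).astype(np.uint8)
for q in cv2.findContours(m,0,1)[0]:
    if cv2.contourArea(q)>5000: print(cv2.approxPolyDP(q,8,True)[:,0].tolist())
E
```

```text
[ 599.06154448 -159.76679539  162.30197404] [-0.317  0.075 -0.926 -0.308  0.114 -0.091] 0.6730380396357009 64.30501699447632
turn [0.0002 0.0012 0.001 ] min rows 1.0 | shift [ 0.977 -0.265  1.258] min rows 2.0
turn [0. 0. 0.] min rows 0.0 | shift [ 0.809 -0.004  0.67 ] min rows 2.0
[[250.0, 173.0], [240.0, 304.0], [387.0, 304.0], [377.0, 173.0]]
[[375, 171], [255, 171], [245, 298], [384, 299]]
[[100, 31], [77, 105], [89, 117], [149, 117], [142, 109], [155, 107], [164, 118], [164, 106], [185, 118], [190, 32]]
```

Request:
send_rows(commands=[0,0.196,-0.033,0.25,0,0,0,0,0.196,-0.033,0.25,0,0,0,0,0.196,-0.033,0.25,0,0,0,0,0.196,-0.033,0.25,0,0,0,0,0.196,-0.033,0.25,0,0,0,0,0.2,0,0.167,0,0,0,0,0.2,0,0.167,0,0,0,0,0.2,0,0.167,0,0,0,0,0.2,0,0.167,0,0,0,0,0,0,0,0,0,0])

```text
clock: 36.5
tool_pos: [611.6, -168.4, 55.6]
orientation: [0.194, 2.26, -0.088]
contact_force: [-0.1, 1.2, -1.0]
finger_gap: 0.672
grip_force: 64.3
```

```bash
python3 - <<'E'
from h import *
o=telemetry.get_obs(); print(o['tool_pos'],o['joint_pos'].round(3),o['contact_force'])
p,M=target(95,0,8);step(p,M); print((M.T@[0,0,-1]/40).round(4))
E
```

```text
[ 611.58185804 -168.36281415   55.62287551] [-0.327  0.369 -1.041 -0.708  0.121 -0.099] [-0.10880437  1.16226282 -0.97230672]
turn [ 0.0004 -0.0013  0.0012] min rows 1.0 | shift [ 0.107 -0.002  0.089] min rows 1.0
[ 0.0193 -0.0001  0.0159]
```

Request:
send_rows(commands=[0,0.0193,0,0.016,0,-0.0013,0.001,0,0.0193,0,0.016,0,0,0,0,0.0193,0,0.016,0,0,0,0,0.01,0,0.008,0,0,0,0,0,0,0,0,0,0,0,0,0,0,0,0,0])

```text
clock: 37.1
tool_pos: [611.9, -168.4, 54.2]
orientation: [0.197, 2.251, -0.087]
contact_force: [0.2, 0.7, -1.6]
finger_gap: 0.676
grip_force: 64.3
```

Request:
send_rows(commands=[0,0.01,0,0.008,0,0,0,0,0.01,0,0.008,0,0,0,0,0,0,0,0,0,0])

```text
clock: 37.4
tool_pos: [611.8, -168.4, 52.9]
orientation: [0.197, 2.251, -0.087]
contact_force: [0.6, -0.2, -0.7]
finger_gap: 0.675
grip_force: 64.3
```

Request:
send_rows(commands=[0,0.0193,0,0.016,0,0,0,0,0.0193,0,0.016,0,0,0,0,0,0,0,0,0,0])

```text
clock: 37.7
tool_pos: [613.1, -168.6, 52.6]
orientation: [0.196, 2.248, -0.088]
contact_force: [-4.3, 1.7, 7.8]
finger_gap: 0.667
grip_force: 65.5
```

```bash
python3 - <<'E'
from h import *
o=telemetry.get_obs(); print(o['tool_pos'],o['contact_force'])
p,M=target(95,0,8);step(p,M)
E
```

```text
[ 613.06935085 -168.61440862   52.58379762] [-4.26862894  1.71042475  7.79022461]
turn [0.0003 0.0025 0.0003] min rows 1.0 | shift [ 0.072 -0.002  0.012] min rows 1.0
```

Request:
send_rows(commands=[0,-0.01,0,-0.008,0,0,0,0,0,0,0,0,0,0,1,0,0,0,0,0,0,1,0,0,0,0,0,0,1,0,0,0,0,0,0,1,0,0,0,0,0,0,1,0,0,0,0,0,0,1,0,0,0,0,0,0,1,0,0,-0.2,0,0,0,1,0,0,-0.4,0,0,0,1,-0.1,0,-0.6,0,0,0,1,-0.2,0,-0.6,0,0,0,1,-0.3,0,-0.6,0,0,0,1,-0.3,0,-0.6,0,0,0,1,-0.3,0,-0.6,0,0,0,1,0,0,0,0,0,0])

```text
clock: 39.3
tool_pos: [532.0, -155.2, 184.2]
orientation: [0.196, 2.245, -0.089]
contact_force: [-0.0, -0.5, -0.0]
finger_gap: 1.001
grip_force: 0.0
```

```bash
python3 - <<'E'
from h import *
o=telemetry.get_obs(); print(o['tool_pos'],o['joint_pos'].round(3),o['contact_force'],o['finger_gap'])
a=np.radians(PHI);u=np.array([np.cos(a),np.sin(a)]);v=np.array([-u[1],u[0]])
stood(*(SL[:2]+97*u+8*v)); stood(*(SL[:2]+98*u-94*v))
t,im=tiles('scene',20,'c12.png',60); print([k for k in t if k[2]>40 and k[3]>40 and 0<k[1]<300])
f=step(*pick(462,141,-16.5,40,85))
E
```

```text
[ 532.02881987 -155.22370624  184.22547467] [-0.369 -0.086 -1.004 -0.226  0.154 -0.122] [-0.02321898 -0.53203109 -0.04270339] 1.001244555797818
side [332 253] [(np.int64(327), np.int64(239), np.int64(10), np.int64(44))]
  expect (328, 237, 9, 32)
scene [262 217] [(np.int64(253), np.int64(210), np.int64(20), np.int64(16)), (np.int64(232), np.int64(205), np.int64(9), np.int64(14))]
  expect (251, 208, 24, 19)
side [329 276] [(np.int64(304), np.int64(289), np.int64(5), np.int64(10)), (np.int64(327), np.int64(246), np.int64(9), np.int64(48))]
  expect (324, 259, 10, 36)
scene [231 209] [(np.int64(253), np.int64(210), np.int64(8), np.int64(13)), (np.int64(221), np.int64(203), np.int64(20), np.int64(16))]
  expect (219, 200, 24, 19)
[(465.1, 136.7, 57.7, 64.1, 73.5)]
turn [0.0054 0.502  0.0405] min rows 11.0 | shift [-0.025  6.597  3.306] min rows 9.0
```

Request:
send_rows(commands=[1,0,0,0,0.0003,0.0279,0.0022,1,0,0,0,0.0003,0.0279,0.0022,1,0,0,0,0.0003,0.0279,0.0022,1,0,0,0,0.0003,0.0279,0.0022,1,0,0,0,0.0003,0.0279,0.0022,1,0,0,0,0.0003,0.0279,0.0022,1,0,0,0,0.0003,0.0279,0.0022,1,0,0,0,0.0003,0.0279,0.0022,1,0,0,0,0.0003,0.0279,0.0022,1,0,0,0,0.0003,0.0279,0.0022,1,0,0,0,0.0003,0.0279,0.0022,1,0,0,0,0.0003,0.0279,0.0022,1,0,0,0,0.0003,0.0279,0.0022,1,0,0,0,0.0003,0.0279,0.0022,1,0,0,0,0.0003,0.0279,0.0022,1,0,0,0,0.0003,0.0279,0.0022,1,0,0,0,0.0003,0.0279,0.0022,1,0,0,0,0.0003,0.0279,0.0022])

```text
clock: 41.35
tool_pos: [532.4, -155.0, 177.6]
orientation: [-0.348, -2.418, -0.126]
contact_force: [0.8, 0.1, -0.3]
finger_gap: 1.0
grip_force: 0.0
```

Request:
send_rows(commands=[1,0,0.66,0.2,0,0,0,1,0,0.66,0.2,0,0,0,1,0,0.66,0.3,0,0,0,1,0,0.66,0.3,0,0,0,1,0,0.66,0.3,0,0,0,1,0,0.66,0.4,0,0,0,1,0,0.66,0.4,0,0,0,1,0,0.66,0.4,0,0,0,1,0,0.66,0.4,0,0,0,1,0,0.66,0.4,0,0,0,1,0,0,0,0,0,0])

```text
clock: 42.45
tool_pos: [523.7, 125.2, 74.9]
orientation: [-0.344, -2.42, -0.124]
contact_force: [-0.3, -0.2, 0.3]
finger_gap: 0.998
grip_force: 0.0
```

```bash
python3 - <<'E'
from h import *
o=telemetry.get_obs(); print(o['tool_pos'],o['joint_pos'].round(3))
t,im=tiles(f='w13.png'); print([k for k in t if k[2]>40 and k[3]>40])
c=cams.get_calibration('wrist'); h=cv2.cvtColor(im,cv2.COLOR_RGB2HSV).astype(int)
m=(((h[:,:,0]<11)|(h[:,:,0]>172))&(h[:,:,1]>140)&(h[:,:,2]>50)).astype(np.uint8); m=cv2.morphologyEx(m,cv2.MORPH_OPEN,np.ones((5,5)))
for k in cv2.findContours(m,0,1)[0]:
    if cv2.contourArea(k)>1500: print(np.array([onz(c,p,20)[:2] for p in cv2.approxPolyDP(k,8,True)[:,0]]).round().tolist())
E
```

```text
[523.70558315 125.23309434  74.86348475] [0.098 0.864 0.417 1.79  0.241 0.297]
[(463.8, 138.2, 60.1, 63.9, 73.6)]
```

```bash
python3 - <<'E'
from h import *
f=step(*pick(463.8,138.2,-16.4,40,40)); step(*pick(463.8,138.2,-16.4,40,0),f)
E
```

```text
turn [-0.0012 -0.0008  0.0005] min rows 1.0 | shift [-0.076 -0.075  1.036] min rows 2.0
turn [0. 0. 0.] min rows 0.0 | shift [ 0. -0.  1.] min rows 2.0
```

Request:
send_rows(commands=[1,-0.076,-0.075,0.4,0,0,0,1,0,0,0.4,0,0,0,1,0,0,0.24,0,0,0,1,0,0,0,0,0,0])

```text
clock: 42.9
tool_pos: [500.1, 125.5, 43.7]
orientation: [-0.349, -2.422, -0.125]
contact_force: [-0.2, -0.6, -0.1]
finger_gap: 1.004
grip_force: 0.0
```

```bash
python3 - <<'E'
from h import *
t,im=tiles(f='w14.png'); t=[k for k in t if k[2]>40 and k[3]>40]; print(t)
k=min(t,key=lambda k:abs(k[2]-60)); step(*pick(k[0],k[1],k[4]-90,40,0))
E
```

```text
[(464.0, 138.4, 59.4, 61.4, 73.6)]
turn [-0.0003  0.0001 -0.0001] min rows 1.0 | shift [-0.013  0.048  1.062] min rows 2.0
```

View pics/w14.png

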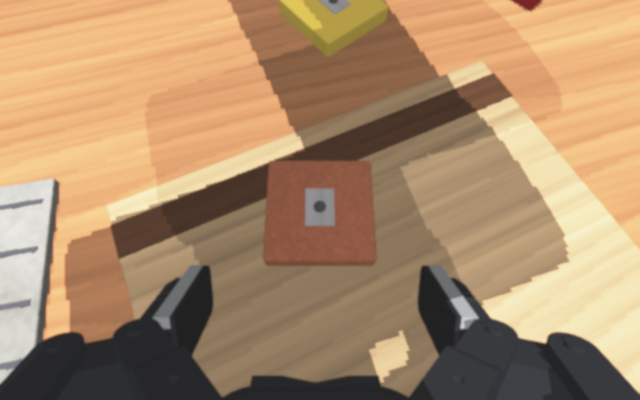

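The last terracotta tile at (320,212) is centred between the open fingers and square to them. The yellow look-alike is at (333,20), out of reach. Descend and close.

Request:
send_rows(commands=[1,-0.013,0.048,0.27,0,0,0,1,0,0,0.27,0,0,0,1,0,0,0.26,0,0,0,1,0,0,0.26,0,0,0,1,0,0,0,0,0,0,1,0,0,0,0,0,0,0,0,0,0,0,0,0,0,0,0,0,0,0,0,0,0,0,0,0,0,0,0,0,0,0,0,0,0,0,0,0,0,0,0,0,0,0,0,0,0,0,0])

```text
clock: 44.15
tool_pos: [476.6, 135.4, 12.6]
orientation: [-0.349, -2.426, -0.127]
contact_force: [2.5, -1.7, 5.4]
finger_gap: 0.675
grip_force: 63.7
```

```bash
python3 - <<'E'
from h import *
o=telemetry.get_obs(); M=R(o['orientation']); print(o['tool_pos'],o['finger_gap'],o['grip_force'])
t,im=tiles(); t=[k for k in t if k[2]>40 and k[3]>40]; print(t)
print('yaw',np.degrees(np.arctan2(-M[0,1],M[1,1])))
hold(463.5,138.6,-16.4); print('lift',(M.T@[0,0,150]/40).round(3)); p0=o['tool_pos']+[0,0,150]
print('lateral',(M.T@[140,-200,0]/40).round(3))
p,Mt=target(95,50,105); print(p); step(p,Mt,(p0,M))
E
```

```text
[476.63300988 135.37067341  12.64767624] 0.6752966938121524 63.66901159286499
[(463.5, 139.1, 59.4, 60.3, 73.6)]
yaw -16.380533062397028
lift [ 2.402e+00  1.000e-03 -2.880e+00]
lateral [-3.661 -3.81  -3.054]
[627.73512321 -72.57403797  99.53996599]
turn [-0.0034 -0.4995 -0.0393] min rows 11.0 | shift [-1.747 -4.464  4.561] min rows 8.0
```

Request:
send_rows(commands=[0,0.4,0,-0.48,0,0,0,0,0.4,0,-0.48,0,0,0,0,0.4,0,-0.48,0,0,0,0,0.4,0,-0.48,0,0,0,0,0.4,0,-0.48,0,0,0,0,0.4,0,-0.48,0,0,0,0,-0.46,-0.48,-0.38,0,0,0,0,-0.46,-0.48,-0.38,0,0,0,0,-0.46,-0.48,-0.38,0,0,0,0,-0.46,-0.48,-0.38,0,0,0,0,-0.46,-0.48,-0.38,0,0,0,0,-0.46,-0.48,-0.38,0,0,0,0,-0.46,-0.48,-0.38,0,0,0,0,-0.46,-0.48,-0.38,0,0,0,0,0,0,0,0,0,0])

```text
clock: 45.7
tool_pos: [613.4, -68.6, 154.9]
orientation: [-0.354, -2.431, -0.127]
contact_force: [-1.0, -0.7, -1.0]
finger_gap: 0.675
grip_force: 64.8
```

Request:
send_rows(commands=[0,0,0,0,-0.0002,-0.025,-0.002,0,0,0,0,-0.0002,-0.025,-0.002,0,0,0,0,-0.0002,-0.025,-0.002,0,0,0,0,-0.0002,-0.025,-0.002,0,0,0,0,-0.0002,-0.025,-0.002,0,0,0,0,-0.0002,-0.025,-0.002,0,0,0,0,-0.0002,-0.025,-0.002,0,0,0,0,-0.0002,-0.025,-0.002,0,0,0,0,-0.0002,-0.025,-0.002,0,0,0,0,-0.0002,-0.025,-0.002,0,0,0,0,-0.0002,-0.025,-0.002,0,0,0,0,-0.0002,-0.025,-0.002,0,0,0,0,-0.0002,-0.025,-0.002,0,0,0,0,-0.0002,-0.025,-0.002,0,0,0,0,-0.0002,-0.025,-0.002,0,0,0,0,-0.0002,-0.025,-0.002,0,0,0,0,-0.0002,-0.025,-0.002,0,0,0,0,-0.0002,-0.025,-0.002,0,0,0,0,-0.0002,-0.025,-0.002,0,0,0,0,-0.0002,-0.025,-0.002])

```text
clock: 47.7
tool_pos: [610.3, -64.3, 158.7]
orientation: [0.194, 2.251, -0.09]
contact_force: [0.2, -0.3, -2.6]
finger_gap: 0.675
grip_force: 64.9
```

```bash
cat > chk.py <<'E'
from h import *
o=telemetry.get_obs(); print(o['tool_pos'],o['joint_pos'].round(3),o['finger_gap'],o['grip_force'])
f=step(*target(95,50,105)); step(*target(95,8,105),f)
k=np.load('hold.npz'); M=R(o['orientation']); c=cams.get_calibration('wrist'); t,im=tiles()
print([proj(c,o['tool_pos']+M@(k['p']+k['M']@np.array([a,b,7]))).round().tolist() for a,b in((-30,-30),(30,-30),(30,30),(-30,30))])
h=cv2.cvtColor(im,cv2.COLOR_RGB2HSV).astype(int); m=(((h[:,:,0]<11)|(h[:,:,0]>172))&(h[:,:,1]>120)&(h[:,:,2]>60)).astype(np.uint8)
for q in cv2.findContours(m,0,1)[0]:
    if cv2.contourArea(q)>5000: print(cv2.approxPolyDP(q,8,True)[:,0].tolist())
E
python3 chk.py
```

```text
[610.25011873 -64.34659335 158.73047357] [-0.064  0.072 -0.948 -0.33  -0.083  0.069] 0.6753967305192641 64.8686957359314
turn [0.001  0.0026 0.0003] min rows 1.0 | shift [ 0.838 -0.126  1.306] min rows 2.0
turn [0. 0. 0.] min rows 0.0 | shift [0.806 0.    0.672] min rows 2.0
[[250.0, 175.0], [240.0, 306.0], [386.0, 306.0], [376.0, 175.0]]
[[254, 177], [247, 304], [385, 302], [374, 176]]
[[111, 37], [88, 109], [95, 120], [162, 124], [153, 116], [177, 124], [184, 114], [195, 124], [200, 38]]
```

Request:
send_rows(commands=[0,0.168,-0.025,0.26,0.0002,0.0005,0,0,0.168,-0.025,0.26,0.0002,0.0005,0,0,0.168,-0.025,0.26,0.0002,0.0005,0,0,0.168,-0.025,0.26,0.0002,0.0005,0,0,0.168,-0.025,0.26,0.0002,0.0006,0,0,0.2,0,0.168,0,0,0,0,0.2,0,0.168,0,0,0,0,0.2,0,0.168,0,0,0,0,0.2,0,0.168,0,0,0,0,0,0,0,0,0,0])

```text
clock: 48.75
tool_pos: [628.0, -72.7, 55.2]
orientation: [0.197, 2.267, -0.093]
contact_force: [-0.5, -0.6, -1.8]
finger_gap: 0.676
grip_force: 64.9
```

```bash
python3 - <<'E'
from h import *
o=telemetry.get_obs(); print(o['tool_pos'],o['joint_pos'].round(3),o['contact_force'])
p,M=target(95,0,105);step(p,M)
E
```

```text
[627.98274334 -72.73136248  55.15891005] [-0.08   0.363 -1.043 -0.702 -0.073  0.06 ] [-0.4731747  -0.62986065 -1.81608283]
turn [-0.0002 -0.0025  0.0002] min rows 1.0 | shift [0.112 0.003 0.085] min rows 1.0
```

Request:
send_rows(commands=[0,0.0193,0,0.016,0,-0.0025,0,0,0.0193,0,0.016,0,0,0,0,0.0193,0,0.016,0,0,0,0,0,0,0,0,0,0])

```text
clock: 49.15
tool_pos: [628.9, -73.1, 54.5]
orientation: [0.197, 2.254, -0.094]
contact_force: [0.0, -0.4, -0.8]
finger_gap: 0.677
grip_force: 64.9
```

Request:
send_rows(commands=[0,0.01,0,0.008,0,0,0,0,0.01,0,0.008,0,0,0,0,0,0,0,0,0,0])

```text
clock: 49.45
tool_pos: [628.8, -73.1, 53.2]
orientation: [0.197, 2.254, -0.094]
contact_force: [0.5, 0.2, -1.7]
finger_gap: 0.671
grip_force: 64.9
```

Request:
send_rows(commands=[0,0.01,0,0.008,0,0,0,0,0,0,0,0,0,0])

```text
clock: 49.65
tool_pos: [628.8, -73.1, 52.6]
orientation: [0.197, 2.254, -0.095]
contact_force: [-0.2, -0.1, -1.1]
finger_gap: 0.673
grip_force: 64.9
```

Request:
send_rows(commands=[0,0.0193,0,0.016,0,0,0,0,0,0,0,0,0,0])

```text
clock: 49.85
tool_pos: [628.8, -73.1, 51.5]
orientation: [0.197, 2.254, -0.095]
contact_force: [-0.1, 0.8, -1.1]
finger_gap: 0.673
grip_force: 64.9
```

Request:
send_rows(commands=[0,0.01,0,0.008,0,0,0,0,0,0,0,0,0,0])

```text
clock: 50.05
tool_pos: [628.8, -73.1, 51.0]
orientation: [0.197, 2.254, -0.095]
contact_force: [-0.4, -0.4, -1.3]
finger_gap: 0.671
grip_force: 64.9
```

```bash
python3 - <<'E'
from h import *
o=telemetry.get_obs(); print(o['tool_pos'],o['joint_pos'].round(3),o['contact_force'])
p,M=target(95,0,105);step(p,M)
E
```

```text
[628.76844103 -73.12023817  51.03599679] [-0.08   0.388 -1.059 -0.754 -0.074  0.059] [-0.42529737 -0.44231851 -1.31205413]
turn [-0.0003  0.0015  0.0002] min rows 1.0 | shift [0.047 0.009 0.003] min rows 1.0
```

Request:
send_rows(commands=[0,0.0193,0,0.016,0,0,0,0,0,0,0,0,0,0])

```text
clock: 50.25
tool_pos: [629.4, -73.2, 50.8]
orientation: [0.197, 2.252, -0.095]
contact_force: [-1.3, -0.9, 4.0]
finger_gap: 0.675
grip_force: 65.5
```

Request:
send_rows(commands=[0,0.0096,0,0.008,0,0,0,0,0,0,0,0,0,0])

```text
clock: 50.45
tool_pos: [629.7, -73.3, 50.8]
orientation: [0.197, 2.251, -0.095]
contact_force: [-1.9, -0.2, 6.4]
finger_gap: 0.675
grip_force: 65.8
```

In contact. Release and retract.

Request:
send_rows(commands=[0,-0.01,0,-0.008,0,0,0,0,0,0,0,0,0,0,1,0,0,0,0,0,0,1,0,0,0,0,0,0,1,0,0,0,0,0,0,1,0,0,0,0,0,0,1,0,0,0,0,0,0,1,0,0,0,0,0,0,1,0,0,-0.2,0,0,0,1,0,0,-0.4,0,0,0,1,-0.1,0,-0.6,0,0,0,1,-0.2,0,-0.6,0,0,0,1,-0.3,0,-0.6,0,0,0,1,-0.3,0,-0.6,0,0,0,1,-0.3,0,-0.6,0,0,0,1,-0.3,0,-0.6,0,0,0,1,-0.3,0,-0.6,0,0,0,1,0,0,0,0,0,0])

```text
clock: 52.25
tool_pos: [528.2, -55.0, 232.4]
orientation: [0.197, 2.248, -0.094]
contact_force: [1.0, -0.2, 0.5]
finger_gap: 0.997
grip_force: 0.0
```

```bash
python3 - <<'E'
from h import *
o=telemetry.get_obs(); print(o['tool_pos'],o['contact_force'],o['finger_gap'])
a=snap('scene')[130:290,160:480]; b=snap('side')[160:345,200:440]
out=np.vstack([cv2.resize(a,(600,300),interpolation=cv2.INTER_CUBIC),cv2.resize(b,(600,300),interpolation=cv2.INTER_CUBIC)])
cv2.imwrite('pics/fin.png',out[:,:,::-1])
E
```

```text
[528.17997971 -54.99677169 232.35210013] [ 0.96602892 -0.19437361  0.5239426 ] 0.9972028286720799
```

View pics/fin.png

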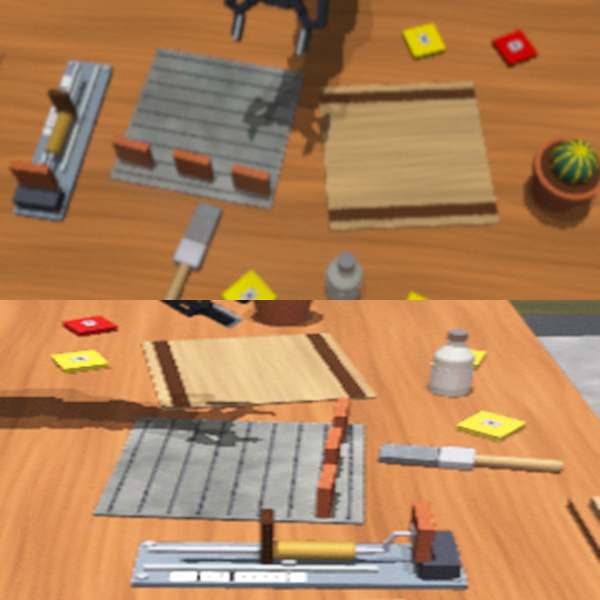

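The final view shows the board empty and all three tiles upright and separate: scene crop (133,152), (193,165), (251,180). The tester is at rest and the bystanders are untouched. Handing in.

```bash
python3 -c "
from h import *
print(workorder.sign_off())"
```

```text
the job is handed in; nothing more can be done
None
```

The job is handed in: the tester was pulled to the thick line, held there for over three seconds and let back to rest, and all three tiles present stand upright and apart on the slab; no pass/fail verdict came back.

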